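# Riddle the rod ends out and tip the blocks

## Robot

A 7-joint arm with a two-finger parallel gripper is mounted at the origin on the work surface. World frame = base frame: x ahead of the robot, y to its left, z up, the work surface at z = 0. Lengths are in m, angles in degrees, forces in N, time in s.
With the tool pointing down it reaches from about 0.425 to 0.875 m from the base axis. Payload 4.7 kg.
Tool frame: the origin (TCP) lies at the very end of the fingers, on their centre line; the grasp point (between the pads) lies 19 mm behind it; x points along the fingers, z is the direction in which the jaws open and shut, and the axes are right-handed (so a half turn about x gives the same grasp; the last joint's range is limited). The gripper opens to 87 mm and grips with 3 to 60 N. Pads are 19 mm wide; open, the fingers measure 117 mm over their backs; the gripper's body (75 mm by 190 mm) begins 51 mm behind the grasp point.
Start: joints at [71.339, 18.392, -4.016, 83.108, 1.295, 78.541, -3.26], TCP at [0.217, -0.613, 0.223] pointing down, gripper open.
Joint ranges: [-163.93, 163.93], [-17.29, 119.83], [-79.2, 71.16], [3.27, 140.29], [-89.18, 269.18], [5.43, 117.66], [-154.24, 154.24]. Speed limits (degrees/s): [147.25, 147.25, 180, 180, 180, 180, 180].

## Interface

Orientations are given as [roll, pitch, yaw] about the fixed x, y, z axes, in that order (R = Rz(yaw) Ry(pitch) Rx(roll)).
In Python, from cell import env gives the robot as it stands. The module is installed in compiled form; this text tells all that it offers.
- The arm moves only by the tool drive_tool, never from a script. Its argument "increments" is a list of rows, each a list of 2 entries, a list of its own where there are three numbers: the shift along the tool's x, y, z scaled (see below), then the turn, a rotation vector about the tool's x, y, z scaled (see below). In form: [[[dx, dy, dz], [wx, wy, wz]], ...]. A call has 1 to 10 rows; each row shifts and turns the commanded pose from where the row before left it, along the tool's axes as they then stand; what a row does not reach is not made up. The controller multiplies each number of a shift by 0.04 m and each number of a turn by 120 degrees. A row lasts 1/10 s, in which the tool goes at most 50 mm and 8.59 degrees, less where a joint would pass 70% of its speed; a pose out of reach is approached as far as the arm can. A call with a number of a shift or a turn outside -1 to 1 is refused whole. A call with a gripper value outside its range is refused whole. "hand" is the gripper's target within -1 to 1 (fully open at 1, half-way at 0, shut at -1), set as the call begins (left out, the last holds). The fingers move at their own pace and stop on an object; "squeeze" is the grip in N (left out, the last holds). Time passes only in rows, so rows that do not move let the fingers close. It gives the time, the measured TCP pose, the force and the opening at its end, in the units of the state.
- env.get_obs(): the state, without advancing time (a new reading comes with each control period).
- env.read_camera(name): name is "scene" or "top"; returns a dict with "frame" (480x640x3 uint8, red, green, blue), "fx", "fy", "cx", "cy" (pixels), "R" (3x3) and "t" (3): a world point X has camera coordinates R X + t. Camera axes: x right, y down, z forward; pixel columns grow to the right and rows downward; lengths in m; the calibration is good to about 2 mm. A picture is of the moment at which its call begins. There is no depth.
- env.sign_off(): hands the job in, once; it reports no verdict.
The state is a dict: "time_s": time; "qpos": joint angles; "joint_velocities": joint speeds; "effort": joint torques, N m; "tool_pos": TCP position; "tool_rot": TCP orientation; "force": force on the tool from outside, world axes, zero at the start; "wrist_torque": the same for the moment, N m; "grip_width": finger opening in m.
Only numpy, scipy, OpenCV 4.12 (cv2) and the standard library are available. Lean on these libraries where they do the work, as an engineer would, in place of code of your own. Each camera call takes 0.05 s, during which the arm holds its last target.

## Task

Slide the blue tray along its lane until it is fully home against the sieve stand. Then rock the sieve basket gently by its red bar, letting it come right back to level each time, at least twice and until all the black rod ends have dropped into the scrap bin below with every brass block still in the basket. Finally tip the basket fully so that all three blocks slide into the tray, let it come back to level, and leave the other things on the bench undisturbed.

Things in the scene. Friction and masses are not known exactly. Their poses are not given: they have to be found in the camera images.
- stand: Green steel stand of the rocking sieve, fixed to the bench. Origin on the bench, under the middle of the basket's hinge axis, which is 150 mm up; x lies along the hinge, +y is the way the basket tips (towards the blue tray). Hinge posts 164 mm tall, 10 mm thick, at x = -85 and +85 mm. Front plate towards the tray: outer face at y = 26 mm, 105 mm tall.
- scrap_bin (a point): Centre of the floor, 6 mm above the bench, of the open green scrap bin built into the stand under the basket; inside 154 (x) x 224 (y) mm, walls 61 mm high, the front plate 105 mm. Axes as the stand's.
- lane (a point): Point on the bench in the middle of the tray's lane, 91 mm in +y from the stand's origin: where the tray's centre is when home. The lane runs along y between two low steel rails, 12 mm high, inner faces at x = -81 and +81 mm, from the front plate to 150 mm beyond this point.
- basket (a joint): Tilt of the steel sieve basket, rad: 0 = level on its stop; grows as it tips towards the tray, to 1.15 at the stop. Let go, it falls back to 0 by its weight. Tilting takes 5 to 18 N down on the red bar. Contents start to slide forward at 0.23 to 0.36; at 0.45 to 0.55 the bits drop through the rods while the blocks stop at the chute; from about 0.7 blocks may slide out, for certain at 1.1.
- basket_floor (a point): Point on the hinge axis, midway across, level with the basket's floor (112 mm wide, walls 60 mm high). Axes tilt with the basket, as the stand's at tilt 0. Along y: solid pan -205 to -145 mm, four lengthwise rods 4 mm thick with 19 to 20 mm gaps to -20 mm, then from -12 mm a chute 60 mm long, rising at 30 degrees to the floor, open at its end.
- grip_bar (a point): Middle of the free part of the red round bar (16 mm diameter, 60 mm long, along the stand's x) on the basket's side lever: push it down to tip the basket. 110 mm from the hinge axis; in the stand's frame, at tilt q, it is at x = -125, y = 110 cos(0.5585 - q), z = 150 + 110 sin(0.5585 - q) mm. Its axes tilt with the basket.
- tray_floor (a point): Loose blue parts tray, 150 (x) x 130 (y) mm, 0.4 to 0.85 kg, walls 5 mm, standing in the lane. This point: centre of its inner floor, 4 mm above the bench. The wall away from the stand (+y, outer face 65 mm from this point) is 75 mm tall, the near wall 30, sides 45. Home when its near wall touches the stand's front plate; it starts 40 to 80 mm short.
- block_a_mid (a point): Centre of a brass-coloured drilled clamp block, 46 x 46 x 20 mm, 110 g; starts lying flat on the rods in the basket. z axis is its 20 mm thickness.
- block_b_mid (a point): Centre of a brass-coloured drilled clamp block, 46 x 46 x 20 mm, 110 g; starts lying flat on the rods in the basket. z axis is its 20 mm thickness.
- block_c_mid (a point): Centre of a brass-coloured drilled clamp block, 46 x 46 x 20 mm, 110 g; starts lying flat on the rods in the basket. z axis is its 20 mm thickness.
- bit_0_mid (a point): Centre of a black steel rod end, 12 mm diameter, 9 mm long, 10 g; starts standing on the solid pan at the back of the basket.
- bit_1_mid (a point): Centre of a black steel rod end, 12 mm diameter, 9 mm long, 10 g; starts standing on the solid pan at the back of the basket.
- bit_2_mid (a point): Centre of a black steel rod end, 12 mm diameter, 9 mm long, 10 g; starts standing on the solid pan at the back of the basket.
- bit_3_mid (a point): Centre of a black steel rod end, 12 mm diameter, 9 mm long, 10 g; starts standing on the solid pan at the back of the basket.
- bit_4_mid (a point): Centre of a black steel rod end, 12 mm diameter, 9 mm long, 10 g; starts standing on the solid pan at the back of the basket.
- tape: Yellow tape roll lying flat, 90 mm outside diameter, 25 mm high, beyond the tray lane (bystander). Origin at the centre of its underside.
- tin: Can with a paper label, 90 mm diameter, 110 mm tall (bystander). Origin at the centre of its underside.
- jar: White jar with a red lid, 72 mm diameter, 90 mm tall (bystander). Origin at the centre of its underside.
- mallet: Hammer lying on the bench (bystander). Origin at the underside, about mid-length; x axis along the handle.
Mind the look-alikes: they are no part of the job. What is shaped like the part that bears block_c_mid but orange or pink is not meant.

How it is judged (in metres and radians):
On the way, in this order (a step that is already met when the one before it is completed fails the run):
1. the tray is pushed home (within 15 mm of the stand's front plate) with all contents still in the basket (y of tray_floor in the frame of stand below 0.106 m and x of block_a_mid in the frame of basket_floor between -0.06 and 0.06 m and y of block_a_mid in the frame of basket_floor between -0.208 and 0.045 m and z of block_a_mid in the frame of basket_floor between 0 and 0.07 m and x of block_b_mid in the frame of basket_floor between -0.06 and 0.06 m and y of block_b_mid in the frame of basket_floor between -0.208 and 0.045 m and z of block_b_mid in the frame of basket_floor between 0 and 0.07 m and x of block_c_mid in the frame of basket_floor between -0.06 and 0.06 m and y of block_c_mid in the frame of basket_floor between -0.208 and 0.045 m and z of block_c_mid in the frame of basket_floor between 0 and 0.07 m and value of joint basket below 0.1 rad), for 0.1 s.
2. the basket is rocked up past 0.2 rad (value of joint basket above 0.2 rad), for 0.05 s.
3. the basket is let back to level (value of joint basket below 0.1 rad), for 0.05 s.
4. the basket is rocked up again past 0.2 rad (value of joint basket above 0.2 rad), for 0.05 s.
5. the basket is level again, all five rod ends are in the scrap bin and all three blocks are still in the basket (value of joint basket below 0.1 rad and x of bit_0_mid in the frame of stand between -0.082 and 0.082 m and y of bit_0_mid in the frame of stand between -0.208 and 0.024 m and z of bit_0_mid in the frame of stand between 0 and 0.06 m and x of bit_1_mid in the frame of stand between -0.082 and 0.082 m and y of bit_1_mid in the frame of stand between -0.208 and 0.024 m and z of bit_1_mid in the frame of stand between 0 and 0.06 m and x of bit_2_mid in the frame of stand between -0.082 and 0.082 m and y of bit_2_mid in the frame of stand between -0.208 and 0.024 m and z of bit_2_mid in the frame of stand between 0 and 0.06 m and x of bit_3_mid in the frame of stand between -0.082 and 0.082 m and y of bit_3_mid in the frame of stand between -0.208 and 0.024 m and z of bit_3_mid in the frame of stand between 0 and 0.06 m and x of bit_4_mid in the frame of stand between -0.082 and 0.082 m and y of bit_4_mid in the frame of stand between -0.208 and 0.024 m and z of bit_4_mid in the frame of stand between 0 and 0.06 m and x of block_a_mid in the frame of basket_floor between -0.06 and 0.06 m and y of block_a_mid in the frame of basket_floor between -0.208 and 0.045 m and z of block_a_mid in the frame of basket_floor between 0 and 0.07 m and x of block_b_mid in the frame of basket_floor between -0.06 and 0.06 m and y of block_b_mid in the frame of basket_floor between -0.208 and 0.045 m and z of block_b_mid in the frame of basket_floor between 0 and 0.07 m and x of block_c_mid in the frame of basket_floor between -0.06 and 0.06 m and y of block_c_mid in the frame of basket_floor between -0.208 and 0.045 m and z of block_c_mid in the frame of basket_floor between 0 and 0.07 m), for 0.2 s.
6. the basket is tipped and all three blocks are in the tray (x of block_a_mid in the frame of tray_floor between -0.073 and 0.073 m and y of block_a_mid in the frame of tray_floor between -0.063 and 0.063 m and z of block_a_mid in the frame of tray_floor between 0 and 0.065 m and x of block_b_mid in the frame of tray_floor between -0.073 and 0.073 m and y of block_b_mid in the frame of tray_floor between -0.063 and 0.063 m and z of block_b_mid in the frame of tray_floor between 0 and 0.065 m and x of block_c_mid in the frame of tray_floor between -0.073 and 0.073 m and y of block_c_mid in the frame of tray_floor between -0.063 and 0.063 m and z of block_c_mid in the frame of tray_floor between 0 and 0.065 m), for 0.2 s.
At the end, for the whole second after the job is handed in: The tray is home (within 15 mm of the stand), all three blocks lie in it at rest, all five rod ends are in the scrap bin, and the basket is back level (tilt under 0.1 rad) (all of step 6 and y of tray_floor in the frame of stand below 0.106 m and x of bit_0_mid in the frame of stand between -0.082 and 0.082 m and y of bit_0_mid in the frame of stand between -0.208 and 0.024 m and z of bit_0_mid in the frame of stand between 0 and 0.06 m and x of bit_1_mid in the frame of stand between -0.082 and 0.082 m and y of bit_1_mid in the frame of stand between -0.208 and 0.024 m and z of bit_1_mid in the frame of stand between 0 and 0.06 m and x of bit_2_mid in the frame of stand between -0.082 and 0.082 m and y of bit_2_mid in the frame of stand between -0.208 and 0.024 m and z of bit_2_mid in the frame of stand between 0 and 0.06 m and x of bit_3_mid in the frame of stand between -0.082 and 0.082 m and y of bit_3_mid in the frame of stand between -0.208 and 0.024 m and z of bit_3_mid in the frame of stand between 0 and 0.06 m and x of bit_4_mid in the frame of stand between -0.082 and 0.082 m and y of bit_4_mid in the frame of stand between -0.208 and 0.024 m and z of bit_4_mid in the frame of stand between 0 and 0.06 m and value of joint basket below 0.1 rad and linear speed of each of block_a, block_b, block_c, tray below 0.02 m/s); the robot touches nothing.
It fails at once if the roll of tape is shifted by more than 40 mm (distance of tape from where it was at the start of the episode above 0.04 m).
It fails at once if the tin is shifted by more than 40 mm (distance of tin from where it was at the start of the episode above 0.04 m).
It fails at once if the jar is shifted by more than 40 mm (distance of jar from where it was at the start of the episode above 0.04 m).
It fails at once if the hammer is shifted by more than 40 mm (distance of mallet from where it was at the start of the episode above 0.04 m).
It also fails if it takes over 67 s, if anything falls off the work surface, if the arm or the gripper's body presses on something with over 40 N, if the wrist force passes 120 N, or if a joint passes its speed limit or range.

## Working session

There is one attempt and no reset: what is moved stays moved. The work goes in short steps, Python scripts to look and compute and a tool call to move; the robot and the scene stay as the last step left them, time stands still between calls to the robot, and variables do not carry over. Pictures are saved under pics/ and viewed, and the job is handed in when it is done.

Besides the shell and the picture viewer there is one more tool, called after "Emit:" as a command line: name --argument value ..., lists and objects as JSON in quotes. drive_tool: Moves the arm, as the interface text tells. Shifts and turns lie within -1 to 1; 1 stands for 0.04 m of shift or 120 degrees of turn. Its arguments: {"type":"object","properties":{"increments":{"type":"array"},"hand":{"type":"number"},"squeeze":{"type":"number"}},"required":["increments"]}

```bash
mkdir -p pics; ls
python3 - <<'E'
from cell import env
import cv2,json
o=env.get_obs(); print(o)
for n in("scene","top"):
    c=env.read_camera(n); cv2.imwrite(f"pics/{n}0.png",c["frame"][:,:,::-1])
    print(n,c["fx"],c["fy"],c["cx"],c["cy"],c["R"],c["t"])
E
```

```text
pics
{'time_s': 0.0, 'qpos': array([71.34022624, 18.43903186, -4.01657094, 83.17488011,  1.29396669,
       78.5408144 , -3.26022242]), 'joint_velocities': array([ 1.25377806e-02, -1.18106504e-02, -5.87287549e-02,  7.18567248e-02,
        2.13306643e-02,  1.41499427e-01, -1.19121368e-04]), 'effort': array([ 1.10350327e-04, -4.91287351e+01, -4.03740825e-01, -3.12528241e+01,
       -6.37660269e-02,  4.36730019e-02,  1.88500258e-04]), 'tool_pos': array([ 0.21641196, -0.61232703,  0.22146216]), 'tool_rot': array([-177.6865882 ,   89.89037496,  111.78349243]), 'force': array([-0.02444037, -0.49579862, -0.35703634]), 'wrist_torque': array([-0.02001859, -0.06060372,  0.04030662]), 'grip_width': 0.08708584524945896}
scene 565.1446801212428 565.1446801212428 319.1564821441464 235.3249446213312 [[-0.42018109  0.9074329  -0.00365902]
 [ 0.76531472  0.35220179 -0.53874602]
 [-0.48758715 -0.22917119 -0.84246029]] [ 0.25797919 -0.37837118  1.7981814 ]
top 456.2233097233526 456.2233097233526 317.081845345061 235.83931179620666 [[ 0.02377489 -0.99922823  0.03126806]
 [-0.98628814 -0.02855335 -0.16254356]
 [ 0.16331093 -0.02697486 -0.98620581]] [-0.0612976   0.60195579  1.09914267]
```

View pics/scene0.png

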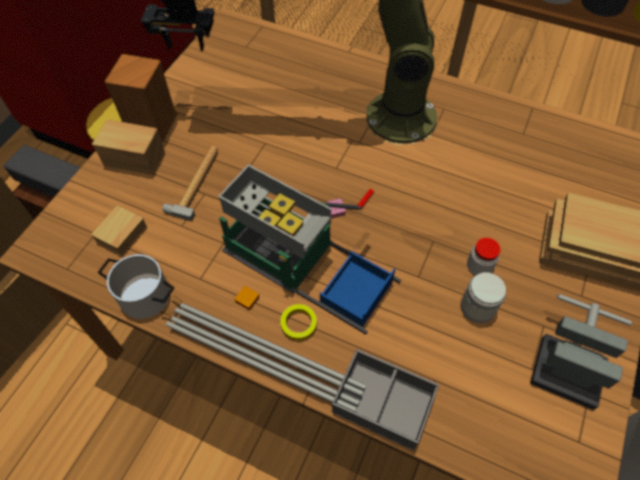

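View pics/top0.png

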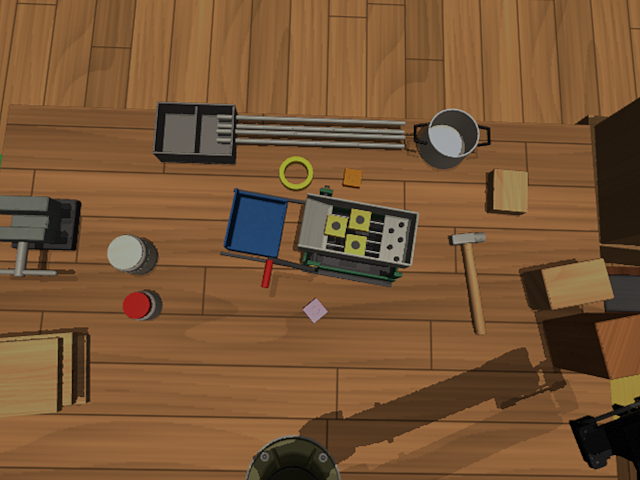

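```bash
cat > h.py <<'E'
import numpy as np,cv2
from cell import env
def cam(n): return env.read_camera(n)
def proj(c,X):
    p=c["R"]@np.asarray(X,float)+c["t"]; return np.array([c["fx"]*p[0]/p[2]+c["cx"],c["fy"]*p[1]/p[2]+c["cy"]])
def ray(c,uv):
    d=np.array([(uv[0]-c["cx"])/c["fx"],(uv[1]-c["cy"])/c["fy"],1.])
    return -c["R"].T@c["t"], c["R"].T@d
def onz(c,uv,z):
    o,d=ray(c,uv); return o+d*(z-o[2])/d[2]
def tri(c1,u1,c2,u2):
    o,d=ray(c1,u1);p,e=ray(c2,u2)
    s=np.linalg.lstsq(np.c_[d,-e],p-o,rcond=None)[0]
    a=o+s[0]*d;b=p+s[1]*e
    return (a+b)/2,np.linalg.norm(a-b)
def crop(c,x0,y0,x1,y1,k,name):
    cv2.imwrite(name,cv2.resize(c["frame"][y0:y1,x0:x1,::-1],None,fx=k,fy=k,interpolation=cv2.INTER_CUBIC))
E
python3 - <<'E'
from h import *
for n,b in(("top",(210,170,430,300)),("scene",(200,150,410,340))):
    c=cam(n); crop(c,*b,3.6 if n=="top" else 3.1,f"pics/{n}_z.png")
    hsv=cv2.cvtColor(c["frame"],cv2.COLOR_RGB2HSV)
    for nm,lo,hi in(("red",(0,180,90),(8,255,255)),("red2",(172,180,90),(180,255,255)),("blue",(100,150,40),(125,255,255)),("green",(60,100,20),(95,255,255)),("yel",(22,100,120),(35,255,255))):
        m=cv2.inRange(hsv,lo,hi)
        k,l,s,ce=cv2.connectedComponentsWithStats(m)
        for i in range(1,k):
            if s[i,4]>25: print(n,nm,s[i],ce[i].round(1))
            if nm=="blue" and s[i,4]>500:
                ct=cv2.findContours((l==i).astype('uint8'),0,2)[0][0]; print(cv2.approxPolyDP(ct,4,True)[:,0].tolist())
            if nm.startswith("red") and s[i,4]>25:
                ct=cv2.findContours((l==i).astype('uint8'),0,2)[0][0]; print(cv2.minAreaRect(ct))
E
```

```text
top red [261 259  12  29 192] [266.9 273.5]
((266.94232177734375, 273.2884521484375), (7.060180187225342, 28.044605255126953), 11.309932708740234)
top red [123 292  27  27 570] [135.7 304.8]
((136.0, 305.0), (26.0, 26.0), 90.0)
top blue [224 189  14  58 118] [230.2 217.6]
top blue [ 227  192   60   66 2708] [258.1 225.6]
[[238, 192], [286, 202], [240, 197], [227, 248], [275, 257], [286, 200]]
top green [321 188  11   6  42] [326.  190.9]
top green [334 207  16   6  39] [341.1 209.5]
top green [373 214  10   5  31] [377.3 216.1]
top green [303 252  99  30 332] [351.9 270.5]
top yel [279 156  34  33 431] [295.6 171.9]
top yel [504 194   4  16  33] [505.4 201.8]
top yel [518 195   3  16  38] [518.8 203. ]
top yel [349 209  22  22 326] [359.8 219.5]
top yel [325 215  23  22 322] [336.  225.6]
top yel [345 234  22  21 316] [355.4 244. ]
top yel [ 64 338   8   5  33] [ 67.4 340.2]
top yel [ 13 344  45   9 106] [ 39.6 347.8]
top yel [610 374  30  32 735] [624.9 389.4]
scene red [357 189  17  19 127] [365.5 197.5]
((365.6400451660156, 197.48001098632812), (6.0, 21.200002670288086), 36.869895935058594)
scene red [476 237  25  22 431] [487.6 247.7]
((488.0, 247.5), (21.0, 24.0), 90.0)
scene blue [ 321  253   72   68 2461] [356.2 287.8]
[[350, 253], [321, 295], [361, 320], [392, 274]]
scene green [ 221  219  109   69 1740] [279.4 256. ]
scene yel [ 87 103  34  37 445] [103.2 120.1]
scene yel [259 194  44  40 717] [282.4 214.2]
scene yel [280 304  37  34 583] [298.  320.6]
```

View pics/top_z.png

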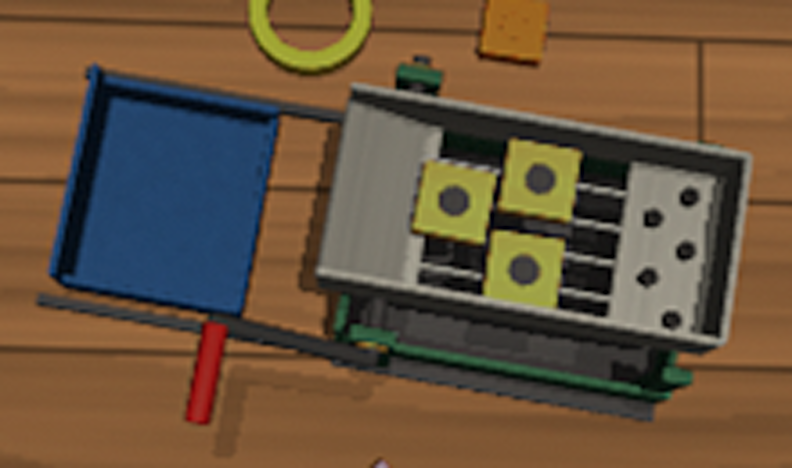

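View pics/scene_z.png

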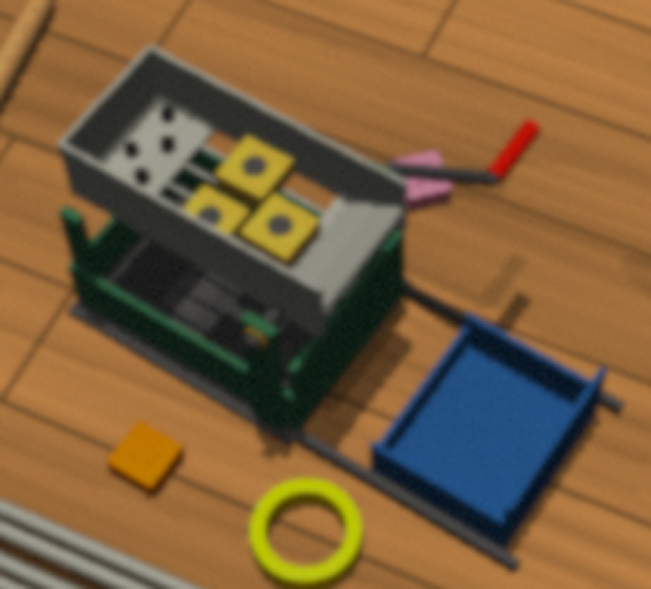

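Run:
```python
from h import *
T=cam("top");S=cam("scene")
t=lambda x,y:(x/3.6+210,y/3.6+170); s=lambda x,y:(x/3.1+200,y/3.1+150)
b,e=tri(T,(266.94,273.29),S,(365.6,197.5)); print("bar",b,e)
bo,e=tri(T,t(198,421),S,s(534,124)); bi,e2=tri(T,t(215,325),S,s(495,177)); print("outer",bo,e,"inner",bi,e2)
d=bi-bo; print("yaw from bar",np.degrees(np.arctan2(d[1],d[0])))
r1=onz(S,s(515,567),.012); r2=onz(S,s(619,408),.012); print("rails end +x,-x",r1,r2); 
r2t=onz(T,t(39,299),.012);print(r2t)
r3=onz(T,t(372,360),.012); d=r2t-r3; print("yaw from rail",np.degrees(np.arctan2(-d[0],d[1])))
# basket rim corners triangulate
for a,bb in(((320,280),(403,192)),((352,86),(322,308)),((750,155),(62,146)),((725,348),(152,48))):
    print("rim",tri(T,t(*a),S,s(*bb)))
p=onz(T,t(420,70),.164);print("post",p)
for a in ((97,70),(55,282),(282,107),(243,318)): print("tray T", onz(T,t(*a),.075 if a[0]<100 else .030))
```

```text
bar [0.49230321 0.06581103 0.20988326] 0.0043946594462729175
outer [0.46298818 0.07015196 0.20707229] 0.006980693158149241 inner [0.52072385 0.06196575 0.20402063] 0.005429229478319449
yaw from bar -8.070047198179452
rails end +x,-x [0.73243661 0.18214641 0.012     ] [0.56434273 0.20715928 0.012     ]
[0.55767827 0.19995389 0.012     ]
yaw from rail -8.870164009793838
rim (array([ 0.55226576, -0.00066254,  0.18736698]), np.float64(0.0033490244833738873))
rim (array([ 0.67442062, -0.0147875 ,  0.18633898]), np.float64(0.00788441546527623))
rim (array([ 0.63420327, -0.26029166,  0.20329848]), np.float64(0.007716189781464355))
rim (array([ 0.51534592, -0.24473084,  0.20033117]), np.float64(0.006948263629854538))
post [ 0.69359105 -0.06183606  0.164     ]
tray T [0.71062664 0.1577783  0.075     ]
tray T [0.56192129 0.17833533 0.075     ]
tray T [0.69943835 0.03083591 0.03      ]
tray T [0.54599067 0.05306863 0.03      ]
```

```bash
cat >> h.py <<'E'
from scipy.spatial.transform import Rotation as Ro
YAW=-8.4
O=np.array([.606,-.045,0.])
EX=np.array([np.cos(np.radians(YAW)),np.sin(np.radians(YAW)),0]);EY=np.array([-EX[1],EX[0],0]);EZ=np.array([0,0,1.])
def W(x,y,z): return O+x*EX+y*EY+z*EZ
def st(p): d=np.asarray(p)-O; return np.array([d@EX,d@EY,d[2]])
RT=np.c_[-EZ,-EX,EY]  # tool down, jaw along stand y
def cur():
    o=env.get_obs(); return np.array(o["tool_pos"]),Ro.from_euler("xyz",o["tool_rot"],degrees=True).as_matrix(),o
def show():
    p,R,o=cur()
    for Rt in(RT,RT@np.diag([1,-1,-1])):
        print("rotvec needed (deg, tool)",np.degrees(Ro.from_matrix(R.T@Rt).as_rotvec()).round(2))
    print("t",o["time_s"],"stand",st(p).round(4),"world",p.round(4),"F",o["force"].round(2),"q",o["qpos"].round(1),"w",o["grip_width"])
    print("Rcols",R.round(3).tolist())
E
python3 -c "
from h import *
show()"
```

```text
rotvec needed (deg, tool) [-1.5213e+02 -1.0000e-02 -4.0000e-02]
rotvec needed (deg, tool) [ 2.787e+01 -3.000e-02  1.000e-02]
t 0.3 stand [-0.3023 -0.6185  0.2222] world [ 0.2166 -0.6127  0.2222] F [-0.64  0.24  0.31] q [71.3 18.4 -4.  83.1  1.3 78.5 -3.3] w 0.08701880050116644
Rcols [[-0.0, 0.943, 0.333], [0.001, 0.333, -0.943], [-1.0, -0.0, -0.001]]
```

Emit:
drive_tool --increments '[[[-0.7, 0, 0], [0.058, 0, 0]], [[-0.7, 0, 0], [0.058, 0, 0]], [[-0.7, 0, 0], [0.058, 0, 0]], [[-0.7, 0, 0], [0.0583, 0, 0]], [[0, 0, 0], [0, 0, 0]]]' --hand -1 --squeeze 20

```text
time_s: 0.8
tool_pos: [0.2173, -0.6144, 0.3396]
tool_rot: [29.3, 89.5, -69.2]
force: [-0.2, 0.2, 1.0]
grip_width: 0.0549
```

```bash
python3 -c "
from h import *
show()"
```

```text
rotvec needed (deg, tool) [179.87  -0.36  -0.64]
rotvec needed (deg, tool) [-0.13  0.41 -0.23]
t 0.8 stand [-0.3014 -0.6201  0.3396] world [ 0.2173 -0.6144  0.3396] F [-0.19  0.23  1.  ] q [ 68.4  16.8  -0.3  72.    0.1  90.8 -30.4] w 0.054906524618480175
Rcols [[0.003, 0.989, -0.148], [-0.008, -0.148, -0.989], [-1.0, 0.004, 0.007]]
```

Emit:
drive_tool --increments '[[[0, 0.5, -0.925], [0, 0, 0]], [[0, 0.5, -0.925], [0, 0, 0]], [[0, 0.5, -0.925], [0, 0, 0]], [[0, 0.5, -0.925], [0, 0, 0]], [[0, 0.5, -0.925], [0, 0, 0]], [[0, 0.5, -0.925], [0, 0, 0]], [[0, 0.5, -0.925], [0, 0, 0]], [[0, 0.5, -0.925], [0, 0, 0]], [[0, 0.5, -0.925], [0, 0, 0]], [[0, 0.5, -0.925], [0, 0, 0]]]'

```text
time_s: 1.8
tool_pos: [0.4691, -0.2744, 0.3339]
tool_rot: [-81.9, 90.0, 179.7]
force: [-0.0, -0.4, -0.6]
grip_width: 0.0004
```

```bash
python3 -c "
from h import *
show()"
```

```text
rotvec needed (deg, tool) [-1.7995e+02 -6.0000e-02  1.0000e-02]
rotvec needed (deg, tool) [0.05 0.01 0.04]
t 1.8 stand [-0.1019 -0.247   0.3339] world [ 0.4691 -0.2744  0.3339] F [-0.01 -0.38 -0.6 ] q [ 44.3   4.4 -17.8  87.3   1.4  88.6 -71.9] w 0.0004431684781862087
Rcols [[-0.001, 0.989, -0.145], [0.0, -0.145, -0.989], [-1.0, -0.001, 0.0]]
```

Emit:
drive_tool --increments '[[[0, 0.25, -0.975], [0, 0, 0]], [[0, 0.25, -0.975], [0, 0, 0]], [[0, 0.25, -0.975], [0, 0, 0]], [[0, 0.25, -0.975], [0, 0, 0]], [[0, 0.25, -0.975], [0, 0, 0]], [[0, 0.25, -0.975], [0, 0, 0]], [[0, 0.25, -0.975], [0, 0, 0]], [[0, 0.25, -0.975], [0, 0, 0]], [[0, 0.25, -0.975], [0, 0, 0]], [[0, 0.25, -0.975], [0, 0, 0]]]'

```text
time_s: 2.8
tool_pos: [0.6247, 0.0964, 0.3337]
tool_rot: [-51.1, 89.9, -149.5]
force: [-1.1, 0.3, -0.9]
grip_width: 0.0004
```

Emit:
drive_tool --increments '[[[0, 0, -1], [0, 0, 0]], [[0, 0, -1], [0, 0, 0]], [[0, 0, -0.95], [0, 0, 0]], [[0.6, 0, 0], [0, 0, 0]], [[1, 0, 0], [0, 0, 0]], [[1, 0, 0], [0, 0, 0]], [[1, 0, 0], [0, 0, 0]], [[1, 0, 0], [0, 0, 0]], [[1, 0, 0], [0, 0, 0]], [[0, 0, 0], [0, 0, 0]]]'

```text
time_s: 3.8
tool_pos: [0.6371, 0.2096, 0.1031]
tool_rot: [-63.2, 89.3, -161.6]
force: [-0.8, -1.2, -0.4]
grip_width: 0.0004
```

```bash
python3 -c "
from h import *
show()
for n in ('top','scene'):
    c=cam(n); print(proj(c,cur()[0])); cv2.imwrite(f'pics/{n}1.png',c['frame'][:,:,::-1])"
```

```text
rotvec needed (deg, tool) [-179.93   -1.04    0.53]
rotvec needed (deg, tool) [0.06 0.34 0.66]
t 3.8 stand [-0.0065  0.2564  0.1031] world [0.6371 0.2096 0.1031] F [-0.79 -1.18 -0.42] q [   5.    29.9  -34.5   86.2   17.4   70.1 -130.5] w 0.0004198435856916741
Rcols [[-0.012, 0.989, -0.145], [-0.004, -0.145, -0.989], [-1.0, -0.012, 0.006]]
[211.31558227 214.09093455]
[394.92853057 288.99832066]
```

Emit:
drive_tool --increments '[[[1, 0, 0], [0, 0, 0]], [[0.75, 0, 0], [0, 0, 0]], [[0, 0, 0], [0, 0, 0]]]'

```text
time_s: 4.2
tool_pos: [0.6405, 0.2111, 0.039]
tool_rot: [-60.6, 89.8, -159.0]
force: [-1.0, -0.0, 0.0]
grip_width: 0.0004
```

```bash
python3 -c "
from h import *
show()
for n in ('top','scene'):
    c=cam(n); print(proj(c,cur()[0])); cv2.imwrite(f'pics/{n}1.png',c['frame'][:,:,::-1])"
```

```text
rotvec needed (deg, tool) [-1.7999e+02 -3.1000e-01  1.7000e-01]
rotvec needed (deg, tool) [0.01 0.11 0.2 ]
t 4.2 stand [-0.0033  0.2584  0.039 ] world [0.6405 0.2111 0.039 ] F [-0.95 -0.02  0.03] q [   4.1   33.4  -33.3   89.1   19.7   63.7 -132.1] w 0.000401467805201616
Rcols [[-0.004, 0.989, -0.146], [-0.001, -0.146, -0.989], [-1.0, -0.003, 0.002]]
[215.99438546 218.51019472]
[392.01906058 302.16526046]
```

View pics/scene1.png

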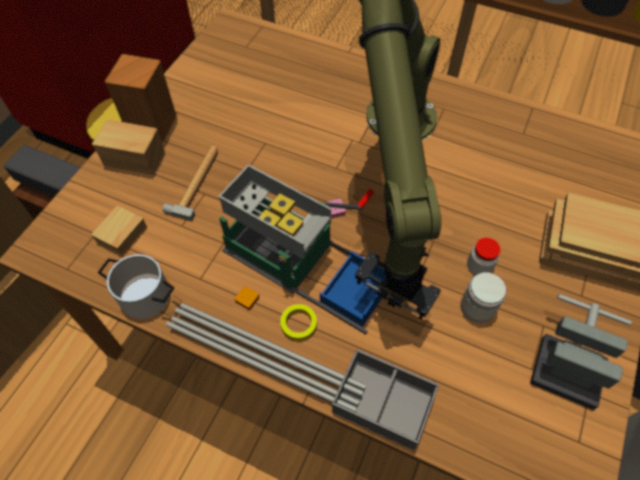

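Emit:
drive_tool --increments '[[[0, 0, 0.3], [0, 0, 0]], [[0, 0, 0.3], [0, 0, 0]], [[0, 0, 0.3], [0, 0, 0]], [[0, 0, 0.25], [0, 0, 0]], [[0, 0, 0.25], [0, 0, 0]], [[0, 0, 0.25], [0, 0, 0]], [[0, 0, 0.2], [0, 0, 0]], [[0, 0, 0.1], [0, 0, 0]], [[0, 0, 0], [0, 0, 0]]]'

```text
time_s: 5.2
tool_pos: [0.6319, 0.1355, 0.0431]
tool_rot: [129.7, 89.7, 31.3]
force: [0.9, 3.5, 5.0]
grip_width: -0.0
```

```bash
python3 -c "
from h import *
show()
for n in ('top','scene'):
    c=cam(n); crop(c,200,160,440,320,3.3,f'pics/{n}2.png')"
```

```text
rotvec needed (deg, tool) [179.97  -0.37   0.31]
rotvec needed (deg, tool) [-0.03 -0.19 -0.23]
t 5.2 stand [-0.0008  0.1824  0.0431] world [0.6319 0.1355 0.0431] F [0.93 3.48 5.  ] q [  11.5   29.6  -33.4   93.9   17.9   61.6 -125.4] w -4.7081421657443044e-05
Rcols [[0.005, 0.989, -0.147], [0.003, -0.147, -0.989], [-1.0, 0.004, -0.003]]
```

View pics/scene2.png

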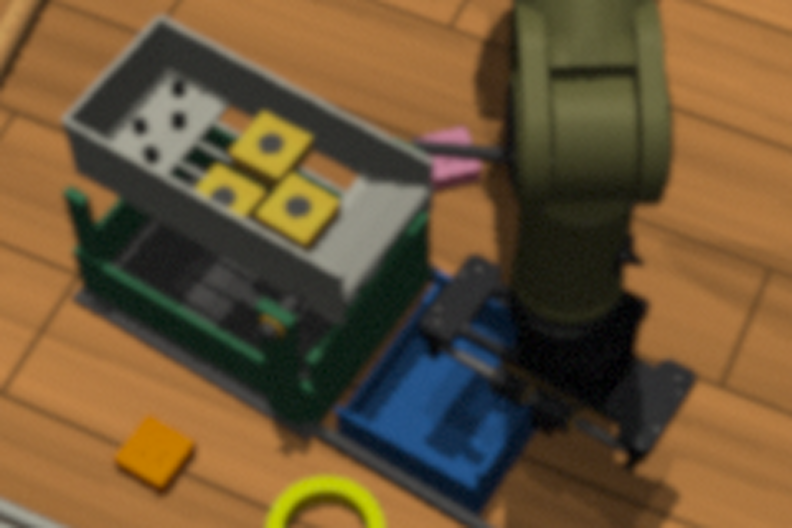

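View pics/top2.png

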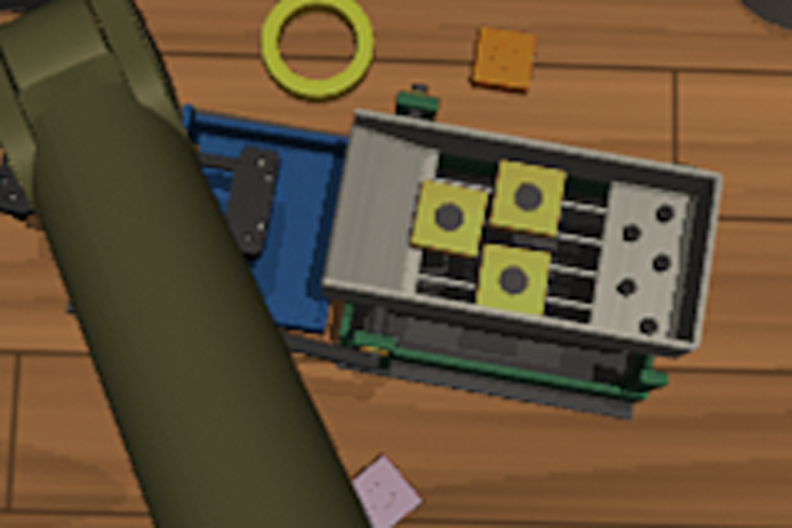

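Emit:
drive_tool --increments '[[[0, 0, 0.1], [0, 0, 0]], [[0, 0, 0.1], [0, 0, 0]], [[0, 0, 0.1], [0, 0, 0]], [[0, 0, 0], [0, 0, 0]]]'

```text
time_s: 5.7
tool_pos: [0.63, 0.1251, 0.0429]
tool_rot: [138.8, 89.7, 40.4]
force: [0.4, 6.0, 6.5]
grip_width: 0.0002
```

Emit:
drive_tool --increments '[[[0, 0, 0.08], [0, 0, 0]], [[0, 0, 0.08], [0, 0, 0]], [[0, 0, 0], [0, 0, 0]]]'

```text
time_s: 6.0
tool_pos: [0.6311, 0.1211, 0.0433]
tool_rot: [136.4, 89.3, 38.1]
force: [6.1, 10.0, 1.4]
grip_width: 0.0005
```

```bash
python3 -c "
from h import *
show()
for n in ('top','scene'):
    c=cam(n); crop(c,200,160,440,320,3.3,f'pics/{n}3.png')"
```

```text
rotvec needed (deg, tool) [-179.88    0.73   -0.76]
rotvec needed (deg, tool) [ 0.11 -0.49 -0.46]
t 6.0 stand [0.0006 0.168  0.0433] world [0.6311 0.1211 0.0433] F [6.08 9.99 1.37] q [  13.    29.   -33.4   94.7   17.5   61.  -123.8] w 0.00045394075185855454
Rcols [[0.009, 0.99, -0.144], [0.007, -0.144, -0.99], [-1.0, 0.008, -0.008]]
```

View pics/scene3.png

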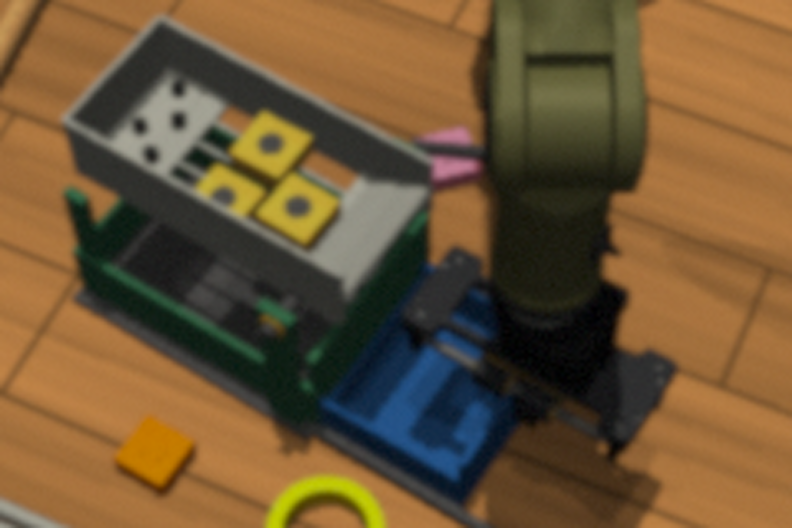

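Emit:
drive_tool --increments '[[[0, 0, 0.1], [0, 0, 0]], [[0, 0, 0], [0, 0, 0]]]'

```text
time_s: 6.3
tool_pos: [0.6321, 0.12, 0.0442]
tool_rot: [138.5, 89.0, 40.3]
force: [9.4, 13.9, 1.8]
grip_width: 0.0009
```

Emit:
drive_tool --increments '[[[0, 0, -0.5], [0, 0, 0]], [[0, 0, -0.8], [0, 0, 0]], [[-1, 0, 0], [0, 0, 0]], [[-1, 0, 0], [0, 0, 0]], [[-1, 0, 0], [0, 0, 0]], [[-1, 0, 0], [0, 0, 0]], [[-1, 0, 0], [0, 0, 0]], [[-1, -0.5, 0], [0, 0, 0]], [[0, -0.8, 0.6], [0, 0, 0]], [[0, -0.8, 0.6], [0, 0, 0]]]'

```text
time_s: 7.3
tool_pos: [0.5439, 0.1277, 0.2817]
tool_rot: [70.9, 89.9, -27.5]
force: [0.9, -0.7, 0.1]
grip_width: 0.0003
```

```bash
python3 -c "
from h import *
show()
for n in ('top','scene'):
    c=cam(n); crop(c,200,160,440,320,3.3,f'pics/{n}4.png')"
```

```text
rotvec needed (deg, tool) [ 1.7999e+02 -1.5000e-01 -5.0000e-02]
rotvec needed (deg, tool) [-0.01  0.03 -0.1 ]
t 7.3 stand [-0.0867  0.1618  0.2817] world [0.5439 0.1277 0.2817] F [ 0.94 -0.72  0.07] q [  17.8    8.5  -37.4   90.1    5.3   83.1 -118.4] w 0.00027069032526275615
Rcols [[0.002, 0.989, -0.146], [-0.001, -0.146, -0.989], [-1.0, 0.002, 0.001]]
```

View pics/scene4.png

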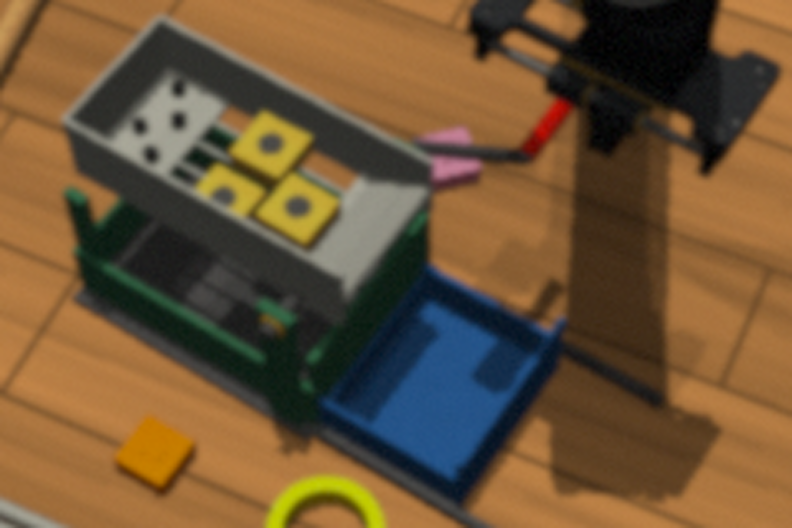

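View pics/top4.png

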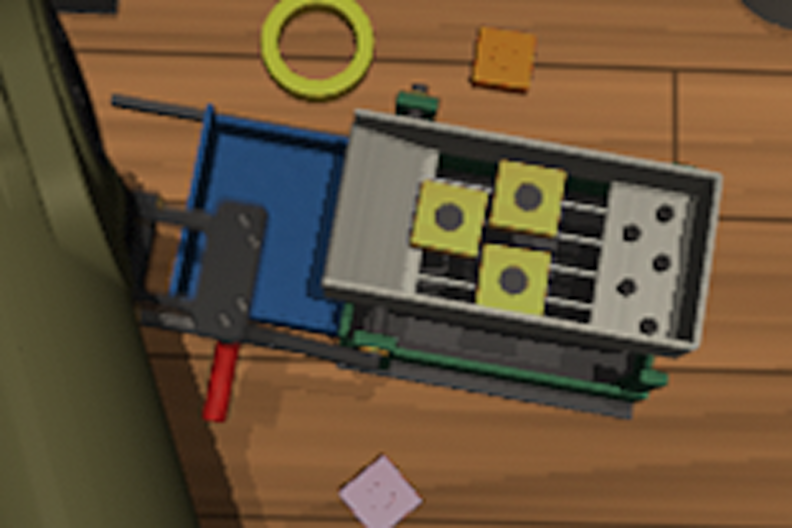

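Emit:
drive_tool --increments '[[[0, -0.57, 0.78], [0, 0, 0]], [[0.3, -0.57, 0.78], [0, 0, 0]], [[0.7, 0, 0], [0, 0, 0]], [[0, 0, 0], [0, 0, 0]]]'

```text
time_s: 7.8
tool_pos: [0.4881, 0.0711, 0.2378]
tool_rot: [-59.7, 89.7, -158.2]
force: [-0.2, 0.0, 0.5]
grip_width: 0.0006
```

```bash
python3 -c "
from h import *
show()
T=cam('top')
print('tray far wall',st(onz(T,(263,193.3),.075)),st(onz(T,(253,246.4),.075)))
crop(T,200,160,440,320,3.3,'pics/top5.png')
crop(cam('scene'),200,160,440,320,3.3,'pics/scene5.png')
"
```

```text
rotvec needed (deg, tool) [179.8    0.45  -0.26]
rotvec needed (deg, tool) [-0.2   0.17  0.29]
t 7.8 stand [-0.1336  0.0976  0.2378] world [0.4881 0.0711 0.2378] F [-0.23  0.05  0.49] q [  23.8    0.4  -35.   102.1    0.3   77.9 -109.9] w 0.0005823733454456812
Rcols [[-0.005, 0.989, -0.149], [-0.002, -0.149, -0.989], [-1.0, -0.005, 0.003]]
tray far wall [0.07566581 0.1503313  0.075     ] [-0.0598536  0.1491262  0.075    ]
```

View pics/scene5.png

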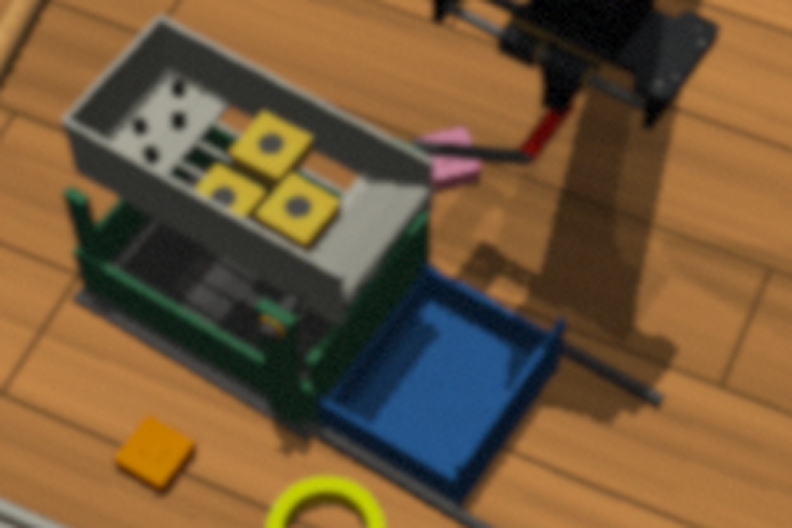

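View pics/top5.png

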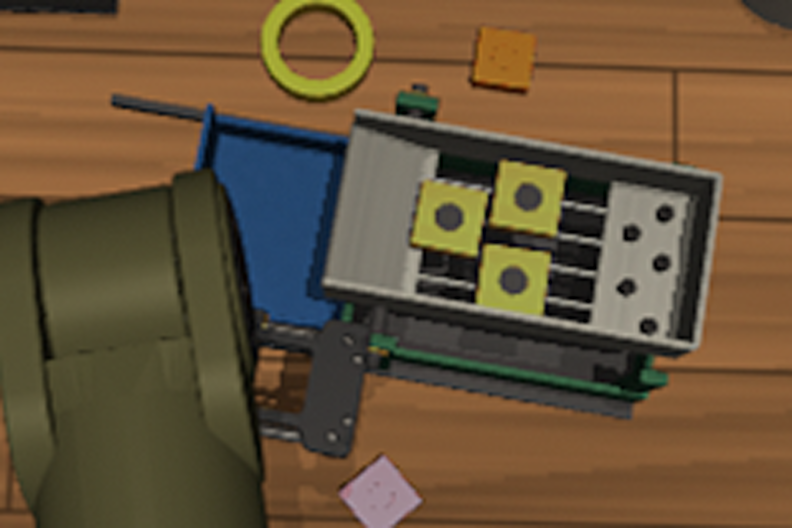

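Emit:
drive_tool --increments '[[[0.2, 0, -0.02], [0, 0, 0]], [[0.2, 0, -0.02], [0, 0, 0]], [[0.15, 0, -0.02], [0, 0, 0]], [[0.15, 0, -0.02], [0, 0, 0]], [[0.15, 0, -0.02], [0, 0, 0]], [[0.15, 0, -0.02], [0, 0, 0]], [[0.15, 0, -0.02], [0, 0, 0]], [[0.15, 0, -0.02], [0, 0, 0]], [[0, 0, 0], [0, 0, 0]]]'

```text
time_s: 8.8
tool_pos: [0.4928, 0.089, 0.1913]
tool_rot: [162.4, 89.3, 64.3]
force: [-3.0, 14.7, 13.1]
grip_width: 0.0008
```

```bash
cat >> h.py <<'E'
def q(z): return .5585-np.arcsin((z-.158)/.11)
def look(k,sc=True):
    show(); p=cur()[0]; print("q est",q(p[2]))
    T=cam('top'); crop(T,200,160,440,320,3.3,f'pics/top{k}.png')
    if sc: crop(cam('scene'),200,160,440,320,3.3,f'pics/scene{k}.png')
E
python3 -c "
from h import *
look(6)"
```

```text
rotvec needed (deg, tool) [-179.65    0.32   -1.03]
rotvec needed (deg, tool) [ 0.35 -0.66 -0.21]
t 8.8 stand [-0.1316  0.116   0.1913] world [0.4928 0.089  0.1913] F [-3.01 14.67 13.07] q [  22.6    2.7  -36.2  105.6    1.1   71.8 -111.9] w 0.0007556047680172148
Rcols [[0.005, 0.99, -0.14], [0.011, -0.14, -0.99], [-1.0, 0.004, -0.011]]
q est 0.2510675496879719
```

View pics/scene6.png

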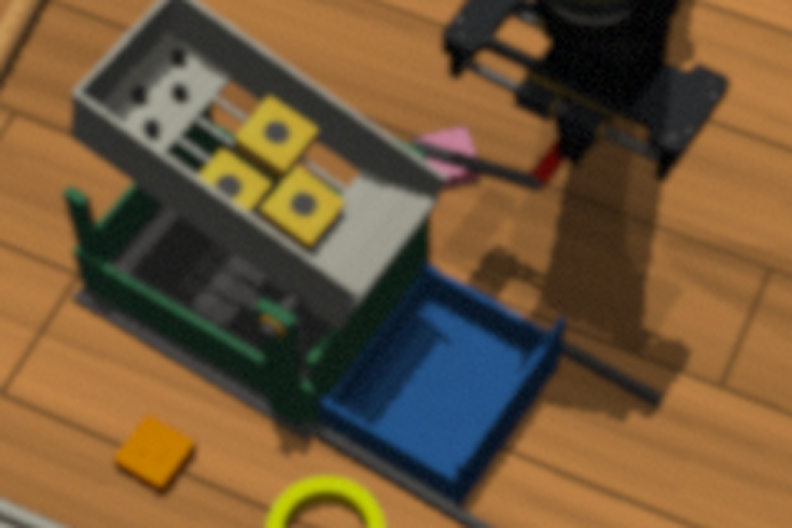

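View pics/top6.png

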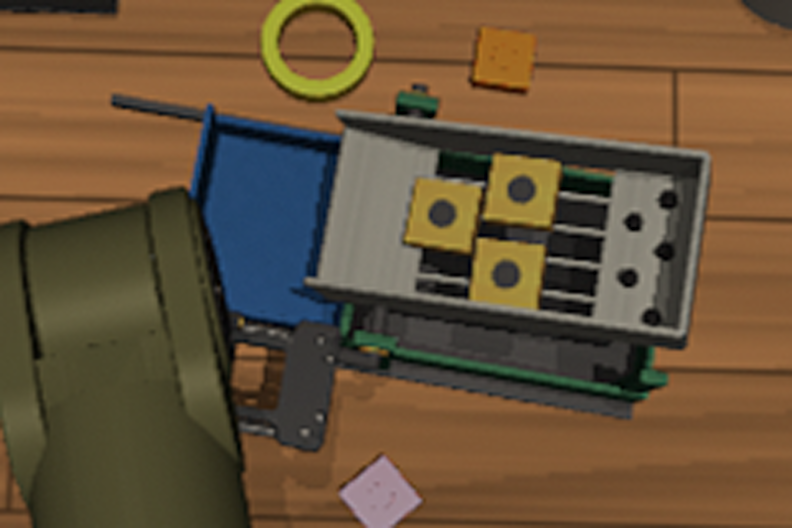

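Emit:
drive_tool --increments '[[[-0.2, 0, 0], [0, 0, 0]], [[-0.2, 0, 0], [0, 0, 0]], [[-0.2, 0, 0], [0, 0, 0]], [[-0.4, 0, 0.1], [0, 0, 0]], [[-0.5, -0.15, 0.15], [0, 0, 0]], [[0, -0.15, 0], [0, 0, 0]], [[0, 0, 0], [0, 0, 0]]]'

```text
time_s: 9.6
tool_pos: [0.4775, 0.0723, 0.2483]
tool_rot: [22.4, 90.0, -76.0]
force: [-1.2, 0.3, -0.4]
grip_width: 0.0004
```

Emit:
drive_tool --increments '[[[-0.3, 0, 0], [0, 0, 0]], [[0, 0, 0], [0, 0, 0]], [[0, 0, 0], [0, 0, 0]], [[0, 0, 0], [0, 0, 0]], [[0, 0, 0], [0, 0, 0]], [[0, 0, 0], [0, 0, 0]]]' --hand 1 --squeeze 40

```text
time_s: 10.2
tool_pos: [0.4778, 0.0719, 0.2602]
tool_rot: [-84.4, 90.0, 177.2]
force: [1.1, 0.5, 0.4]
grip_width: 0.0405
```

```bash
python3 -c "
from h import *
look(7)"
```

```text
rotvec needed (deg, tool) [ 1.8e+02  5.0e-02 -0.0e+00]
rotvec needed (deg, tool) [-0.    0.    0.03]
t 10.2 stand [-0.1439  0.0969  0.2602] world [0.4778 0.0719 0.2602] F [1.06 0.52 0.43] q [  24.2   -2.   -34.7  101.6   -1.2   80.1 -108.7] w 0.04054670462167217
Rcols [[-0.001, 0.989, -0.146], [0.0, -0.146, -0.989], [-1.0, -0.001, 0.0]]
q est -0.6341496225583099
```

View pics/scene7.png

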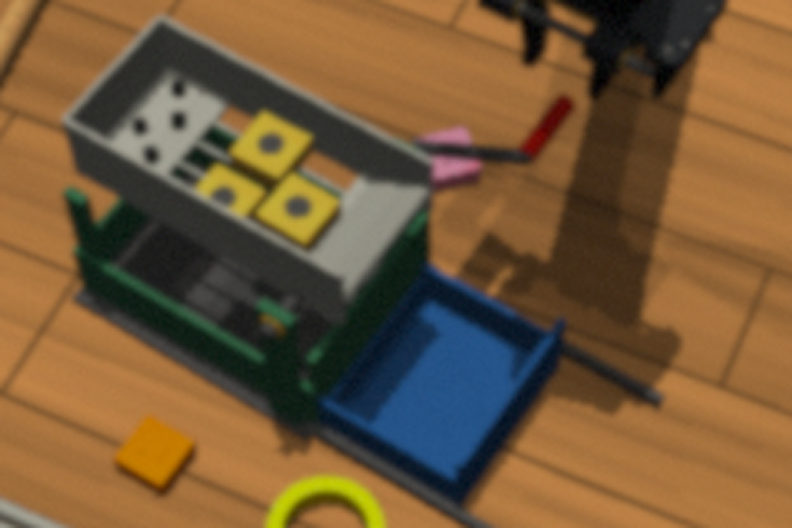

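Emit:
drive_tool --increments '[[[0, 0, 0.08], [0, 0, 0]], [[0.5, 0, 0], [0, 0, 0]], [[0.5, 0, 0], [0, 0, 0]], [[0.4, 0, 0], [0, 0, 0]], [[0.35, 0, 0], [0, 0, 0]], [[0, 0, 0], [0, 0, 0]]]' --hand 0

```text
time_s: 10.9
tool_pos: [0.4762, 0.0683, 0.1887]
tool_rot: [-79.5, 89.8, -177.9]
force: [-0.9, 0.1, -0.7]
grip_width: 0.0439
```

Emit:
drive_tool --increments '[[[0, 0, 0], [0, 0, 0]], [[0, 0, 0], [0, 0, 0]], [[0, 0, 0], [0, 0, 0]], [[0, 0, 0], [0, 0, 0]], [[0, 0, 0], [0, 0, 0]], [[0, 0, 0], [0, 0, 0]]]' --hand -1 --squeeze 40

```text
time_s: 11.5
tool_pos: [0.4777, 0.0684, 0.191]
tool_rot: [54.6, 89.9, -43.9]
force: [-0.0, -1.3, 2.8]
grip_width: 0.0147
```

```bash
python3 -c "
from h import *
look(8)"
```

```text
rotvec needed (deg, tool) [ 1.7998e+02 -7.0000e-02 -5.0000e-02]
rotvec needed (deg, tool) [-0.02  0.03 -0.04]
t 11.5 stand [-0.1434  0.0934  0.191 ] world [0.4777 0.0684 0.191 ] F [-0.03 -1.25  2.81] q [  24.     0.4  -35.1  107.6    0.3   72.1 -109.6] w 0.01473282978810247
Rcols [[0.001, 0.989, -0.146], [-0.001, -0.146, -0.989], [-1.0, 0.001, 0.001]]
q est 0.2538447676332917
```

View pics/scene8.png

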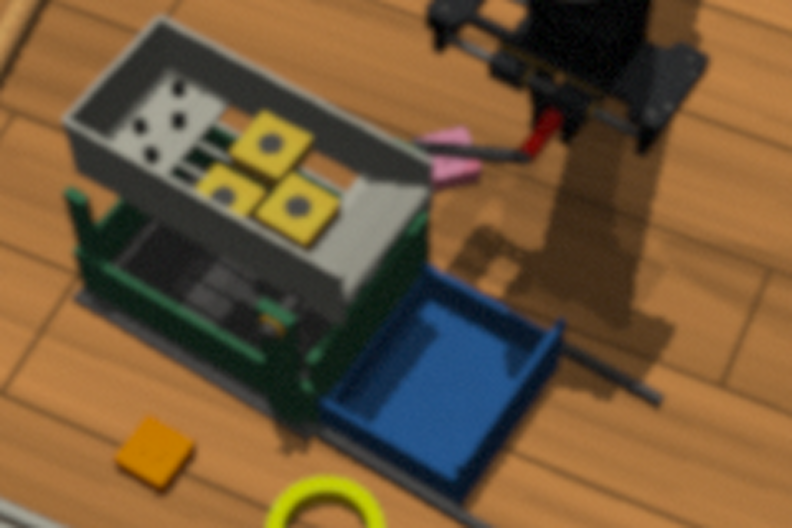

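Emit:
drive_tool --increments '[[[0.12, 0, -0.066], [0, 0, 0]], [[0.12, 0, -0.066], [0, 0, 0]], [[0.126, 0, -0.059], [0, 0, 0]], [[0.126, 0, -0.059], [0, 0, 0]], [[0.131, 0, -0.038], [0, 0, 0]], [[0.131, 0, -0.038], [0, 0, 0]], [[0.134, 0, -0.028], [0, 0, 0]], [[0.134, 0, -0.028], [0, 0, 0]], [[0, 0, 0], [0, 0, 0]]]'

```text
time_s: 12.5
tool_pos: [0.48, 0.083, 0.1503]
tool_rot: [23.1, 89.9, -75.3]
force: [-2.2, -2.4, 9.4]
grip_width: 0.0146
```

```bash
cat >> h.py <<'E'
def q(z): return .5585-np.arcsin((z+.0173-.150)/.11)
E
python3 -c "
from h import *
look(9)"
```

```text
rotvec needed (deg, tool) [ 1.7999e+02 -7.0000e-02 -1.6000e-01]
rotvec needed (deg, tool) [-0.01  0.1  -0.04]
t 12.5 stand [-0.1434  0.1082  0.1503] world [0.48   0.083  0.1503] F [-2.24 -2.4   9.41] q [  22.5    3.3  -36.3  110.     2.2   67.4 -113. ] w 0.014622212755791179
Rcols [[0.0, 0.989, -0.146], [-0.002, -0.146, -0.989], [-1.0, 0.001, 0.002]]
q est 0.39762538923541496
```

View pics/scene9.png

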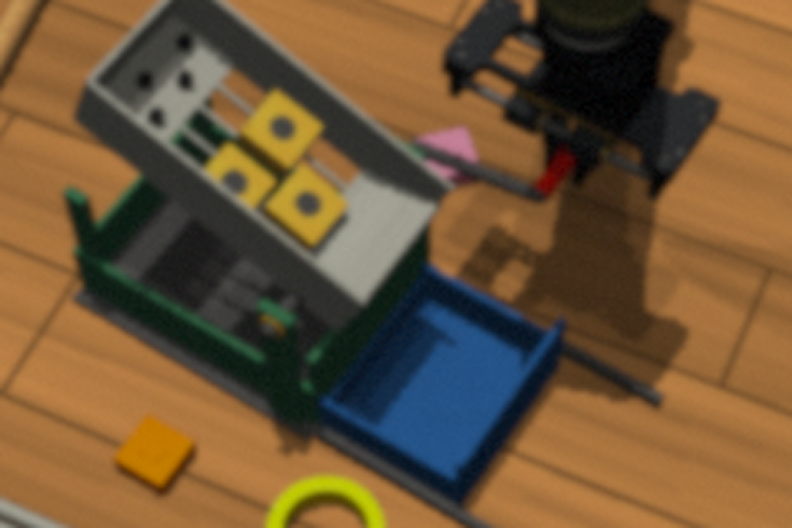

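View pics/top9.png

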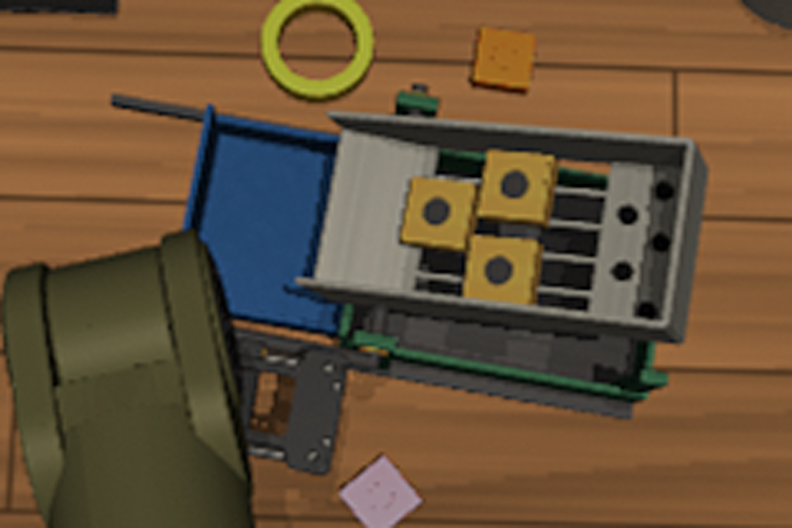

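Emit:
drive_tool --increments '[[[0.14, 0, -0.02], [0, 0, 0]], [[0.13, 0, -0.01], [0, 0, 0]], [[0, 0, 0], [0, 0, 0]], [[0, 0, 0], [0, 0, 0]], [[0, 0, 0], [0, 0, 0]]]'

```text
time_s: 13.1
tool_pos: [0.4802, 0.0844, 0.1399]
tool_rot: [32.4, 89.9, -66.0]
force: [-1.4, -2.6, 8.5]
grip_width: 0.0148
```

```bash
python3 -c "
from h import *
look(10)"
```

```text
rotvec needed (deg, tool) [ 1.7999e+02 -8.0000e-02 -1.2000e-01]
rotvec needed (deg, tool) [-0.01  0.08 -0.05]
t 13.1 stand [-0.1433  0.1097  0.1399] world [0.4802 0.0844 0.1399] F [-1.44 -2.57  8.49] q [  22.3    4.   -36.4  110.6    2.7   66.2 -113.6] w 0.014786204263502753
Rcols [[0.001, 0.989, -0.146], [-0.001, -0.146, -0.989], [-1.0, 0.001, 0.001]]
q est 0.4933509567831844
```

View pics/top10.png

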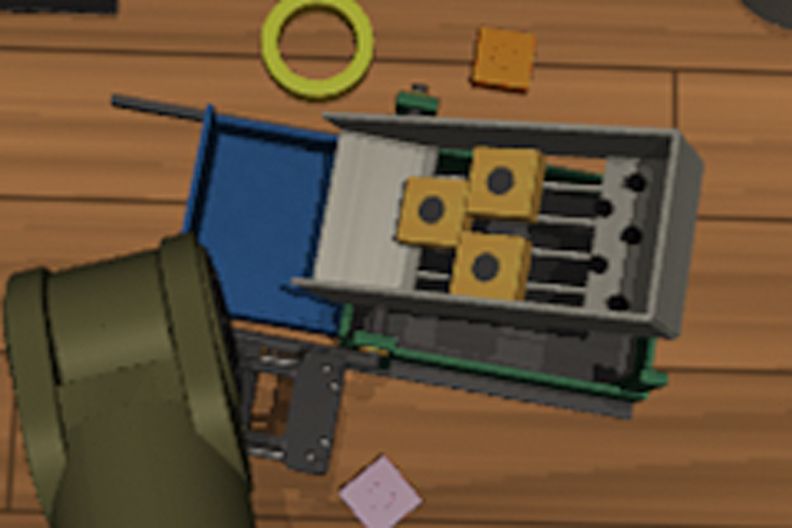

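Emit:
drive_tool --increments '[[[0, 0, 0], [0, 0, 0]], [[0, 0, 0], [0, 0, 0]], [[0, 0, 0], [0, 0, 0]], [[0, 0, 0], [0, 0, 0]], [[0, 0, 0], [0, 0, 0]]]'

```text
time_s: 13.7
tool_pos: [0.4802, 0.0844, 0.1399]
tool_rot: [32.5, 89.9, -66.0]
force: [-1.5, -2.6, 7.9]
grip_width: 0.0145
```

```bash
python3 -c "
from h import *
look(11)"
```

```text
rotvec needed (deg, tool) [ 1.7998e+02 -8.0000e-02 -1.2000e-01]
rotvec needed (deg, tool) [-0.02  0.08 -0.05]
t 13.7 stand [-0.1433  0.1096  0.1399] world [0.4802 0.0844 0.1399] F [-1.54 -2.61  7.87] q [  22.3    4.   -36.4  110.6    2.7   66.2 -113.6] w 0.01445111309821824
Rcols [[0.001, 0.989, -0.146], [-0.001, -0.146, -0.989], [-1.0, 0.001, 0.001]]
q est 0.4933413499824788
```

View pics/top11.png

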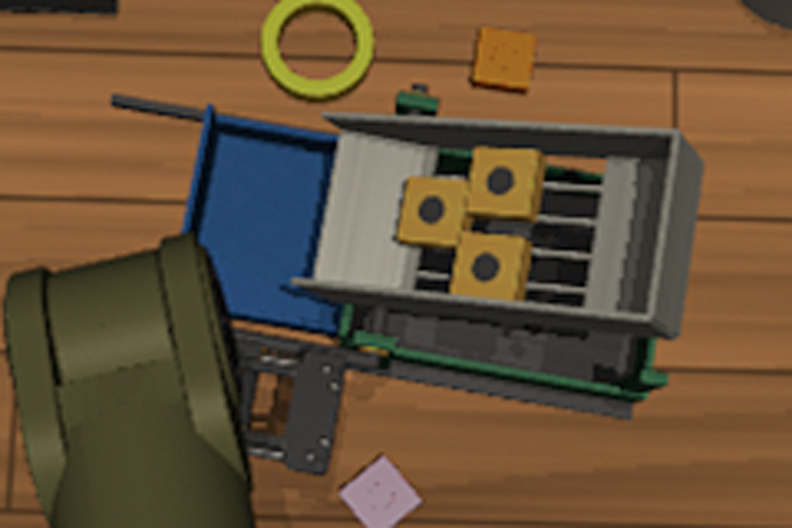

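View pics/scene11.png

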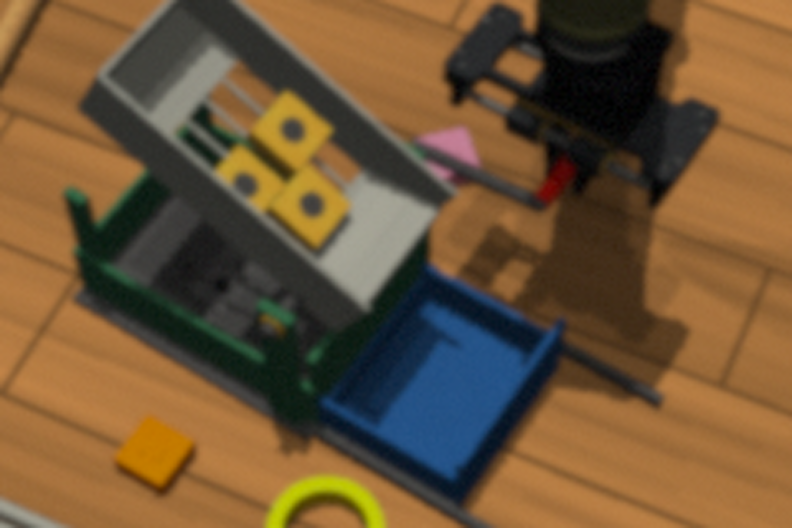

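Emit:
drive_tool --increments '[[[-0.135, 0, 0.015], [0, 0, 0]], [[-0.135, 0, 0.015], [0, 0, 0]], [[-0.268, 0, 0.056], [0, 0, 0]], [[-0.262, 0, 0.076], [0, 0, 0]], [[-0.252, 0, 0.118], [0, 0, 0]], [[-0.24, 0, 0.132], [0, 0, 0]], [[0, 0, 0], [0, 0, 0]], [[0, 0, 0], [0, 0, 0]], [[0, 0, 0], [0, 0, 0]]]'

```text
time_s: 14.7
tool_pos: [0.4765, 0.0686, 0.187]
tool_rot: [-108.5, 89.8, 153.0]
force: [7.2, -1.5, -18.8]
grip_width: 0.0141
```

```bash
python3 -c "
from h import *
look(12)"
```

```text
rotvec needed (deg, tool) [1.7998e+02 2.7000e-01 9.0000e-02]
rotvec needed (deg, tool) [-0.02 -0.06  0.17]
t 14.7 stand [-0.1447  0.0935  0.187 ] world [0.4765 0.0686 0.187 ] F [  7.16  -1.52 -18.84] q [  24.     0.5  -35.2  107.9    0.2   71.8 -109.6] w 0.014115791004252294
Rcols [[-0.003, 0.989, -0.146], [0.001, -0.146, -0.989], [-1.0, -0.003, -0.001]]
q est 0.04245859589401413
```

View pics/top12.png

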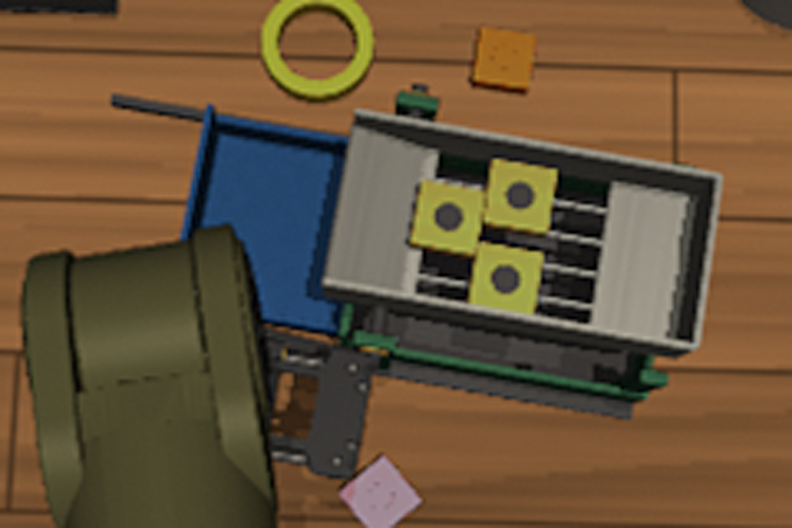

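View pics/scene12.png

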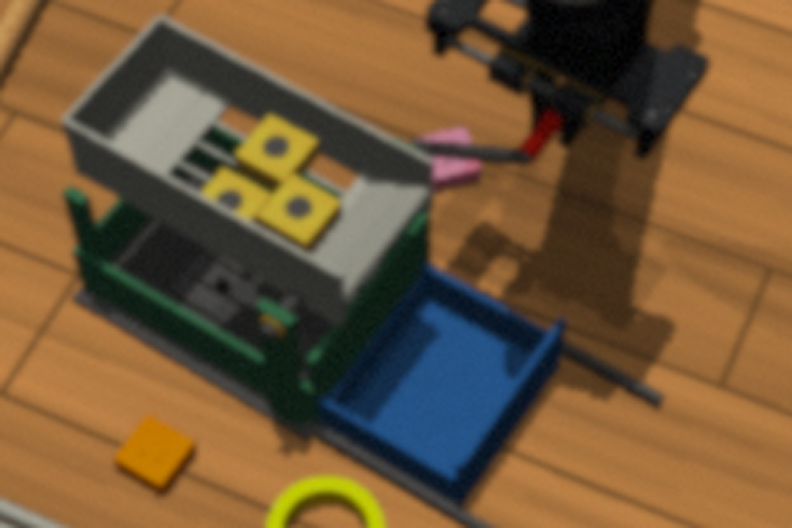

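Emit:
drive_tool --increments '[[[0.24, 0, -0.132], [0, 0, 0]], [[0.252, 0, -0.118], [0, 0, 0]], [[0.262, 0, -0.076], [0, 0, 0]], [[0.268, 0, -0.056], [0, 0, 0]], [[0.134, 0, -0.015], [0, 0, 0]], [[0.08, 0, -0.015], [0, 0, 0]], [[0, 0, 0], [0, 0, 0]], [[0, 0, 0], [0, 0, 0]], [[0, 0, 0], [0, 0, 0]], [[0, 0, 0], [0, 0, 0]]]'

```text
time_s: 15.8
tool_pos: [0.4791, 0.0839, 0.1419]
tool_rot: [-29.8, 89.8, -128.2]
force: [-3.7, -5.0, 6.4]
grip_width: 0.0142
```

```bash
python3 -c "
from h import *
look(13)"
```

```text
rotvec needed (deg, tool) [ 1.7997e+02  1.4000e-01 -2.4000e-01]
rotvec needed (deg, tool) [-0.03  0.15  0.09]
t 15.8 stand [-0.1444  0.1089  0.1419] world [0.4791 0.0839 0.1419] F [-3.71 -5.03  6.45] q [  22.4    3.8  -36.4  110.5    2.6   66.6 -113.5] w 0.014239840303968113
Rcols [[-0.002, 0.989, -0.147], [-0.002, -0.147, -0.989], [-1.0, -0.002, 0.003]]
q est 0.4751572381023462
```

View pics/top13.png

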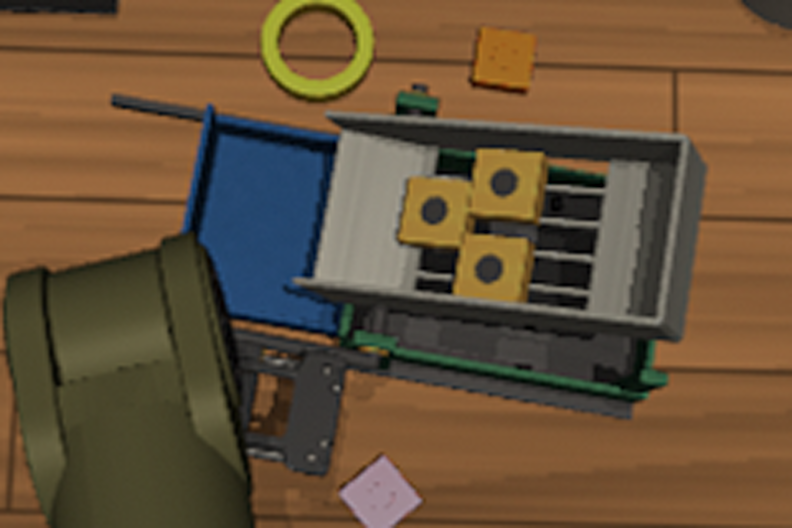

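Run:
```python
from h import *
ims=[]
for n,b in(("top",(295,200,425,300)),("scene",(215,150,345,290))):
    c=cam(n)["frame"][b[1]:b[3],b[0]:b[2],::-1]
    f=np.clip((c/255.)**0.5*255*1.2,0,255).astype('uint8')
    cv2.imwrite(f"pics/{n}14.png",cv2.resize(f,None,fx=4.2,fy=4.2,interpolation=cv2.INTER_CUBIC))
```

```text
(no output)
```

View pics/top14.png

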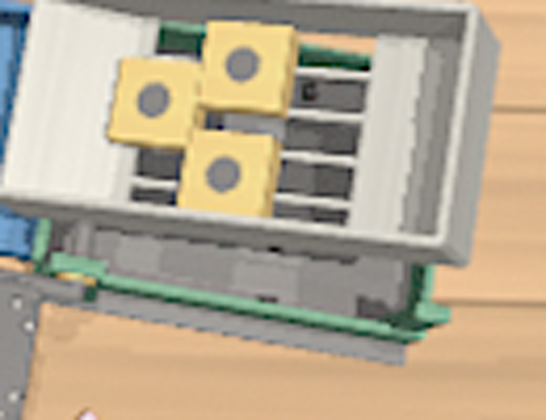

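View pics/scene14.png

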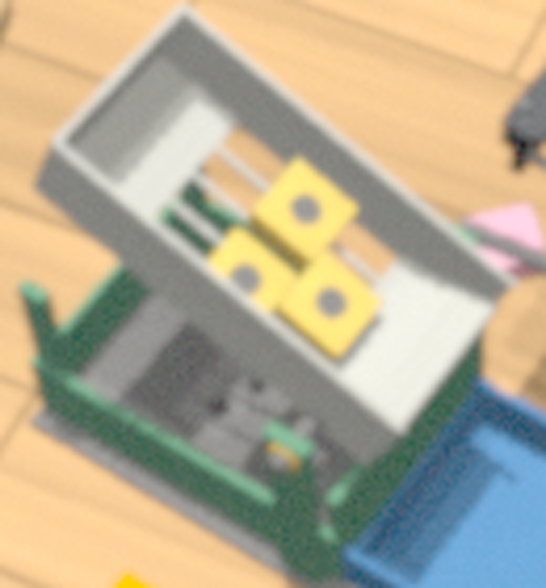

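Emit:
drive_tool --increments '[[[0.14, 0, 0], [0, 0, 0]], [[0.04, 0, 0], [0, 0, 0]], [[0, 0, 0], [0, 0, 0]], [[0, 0, 0], [0, 0, 0]], [[0, 0, 0], [0, 0, 0]]]'

```text
time_s: 16.5
tool_pos: [0.4792, 0.0846, 0.1349]
tool_rot: [-36.2, 89.9, -134.6]
force: [-3.4, -3.4, 7.2]
grip_width: 0.0143
```

```bash
cat >> h.py <<'E'
def enh(k):
    p,_,o=cur(); print(o["time_s"],st(p).round(4),"q",q(p[2]),o["force"].round(1))
    for n,b in(("top",(295,200,425,300)),("scene",(215,150,345,290))):
        c=cam(n)["frame"][b[1]:b[3],b[0]:b[2],::-1]
        f=np.clip((c/255.)**0.5*255*1.2,0,255).astype('uint8')
        cv2.imwrite(f"pics/{n}{k}.png",cv2.resize(f,None,fx=4.2,fy=4.2,interpolation=cv2.INTER_CUBIC))
E
python3 -c "
from h import *
enh(15)"
```

```text
16.5 [-0.1444  0.1097  0.1349] q 0.5385718200659823 [-3.4 -3.4  7.2]
```

View pics/top15.png

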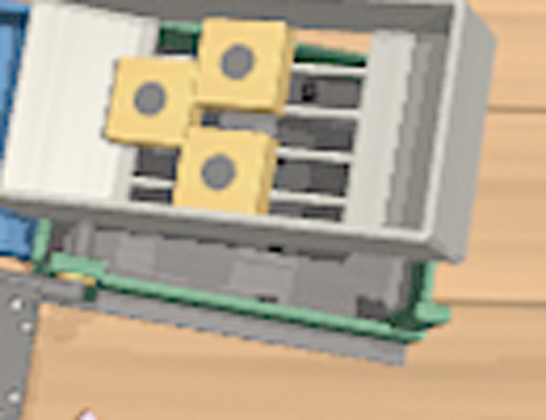

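View pics/scene15.png

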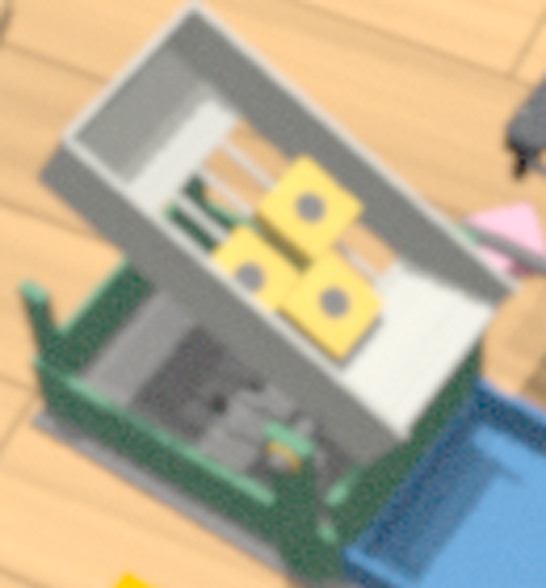

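Emit:
drive_tool --increments '[[[-0.14, 0, 0], [0, 0, 0]], [[-0.21, 0, 0.03], [0, 0, 0]], [[-0.268, 0, 0.056], [0, 0, 0]], [[-0.262, 0, 0.076], [0, 0, 0]], [[-0.252, 0, 0.118], [0, 0, 0]], [[-0.22, 0, 0.132], [0, 0, 0]], [[0, 0, 0], [0, 0, 0]], [[0, 0, 0], [0, 0, 0]], [[0, 0, 0], [0, 0, 0]], [[0, 0, 0], [0, 0, 0]]]'

```text
time_s: 17.6
tool_pos: [0.4753, 0.0688, 0.1829]
tool_rot: [-99.0, 89.7, 162.6]
force: [7.5, -0.6, -27.0]
grip_width: 0.0138
```

```bash
python3 -c "
from h import *
enh(16)"
```

```text
17.6 [-0.1459  0.0935  0.1829] q 0.08477744354364936 [  7.5  -0.6 -27. ]
```

View pics/top16.png

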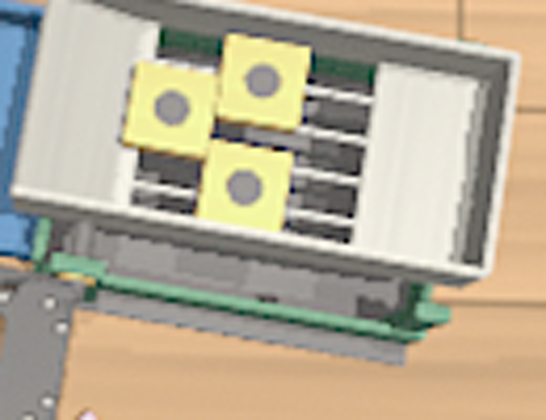

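View pics/scene16.png

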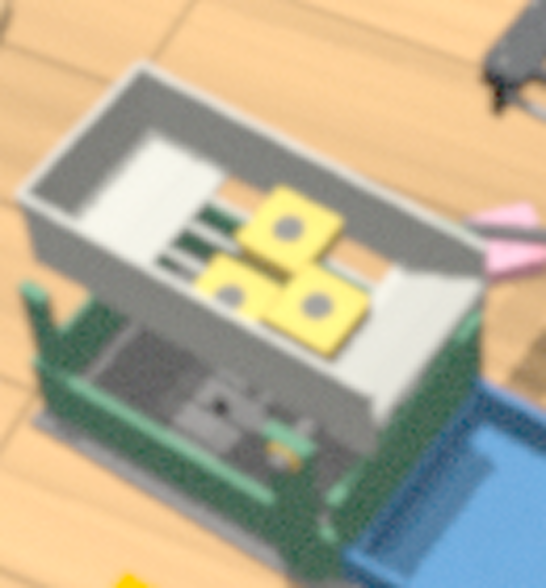

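Run:
```python
from h import *
T=cam("top");S=cam("scene")
for u in((266.9,246),(276.2,241.7),(286.4,250)): print("S",st(onz(S,u,.0105)).round(3))
for u in((368.8,221.9),(359.3,258.3),(359.3,271.4)): print("T",st(onz(T,u,.0105)).round(3))
```

```text
S [ 0.022 -0.11   0.01 ]
S [-0.003 -0.097  0.01 ]
S [ 0.003 -0.058  0.01 ]
T [ 0.065 -0.129  0.01 ]
T [-0.035 -0.119  0.01 ]
T [-0.069 -0.124  0.01 ]
```

Run:
```python
from h import *
a=cv2.imread("pics/top0.png");b=cam("top")["frame"][:,:,::-1]
s=(slice(245,290),slice(300,405))
o=[cv2.resize(np.clip((x[s]/255.)**.5*300,0,255).astype('uint8'),None,fx=7,fy=6,interpolation=cv2.INTER_CUBIC) for x in(a,b)]
cv2.imwrite("pics/cmp.png",np.vstack(o))
```

```text
(no output)
```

View pics/cmp.png

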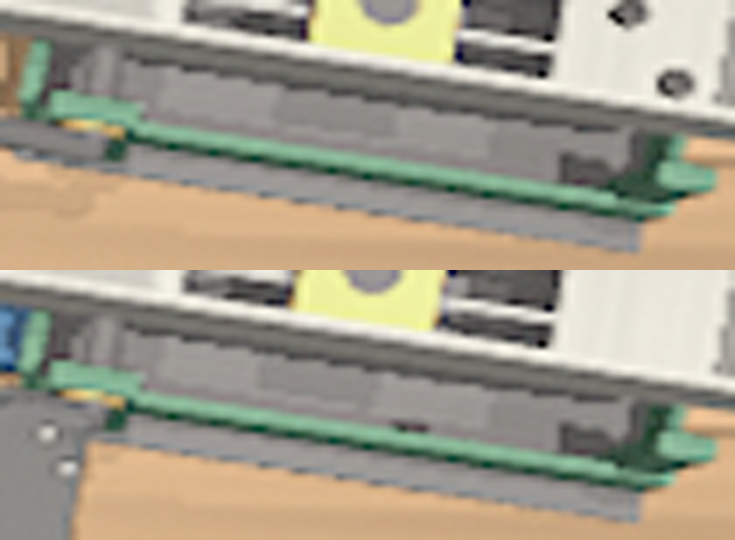

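Emit:
drive_tool --increments '[[[0.25, 0, 0], [0, 0, 0]], [[0.183, 0, -0.095], [0, 0, 0]], [[0.183, 0, -0.095], [0, 0, 0]], [[0.195, 0, -0.067], [0, 0, 0]], [[0.195, 0, -0.067], [0, 0, 0]], [[0.2, 0, -0.038], [0, 0, 0]], [[0.2, 0, -0.038], [0, 0, 0]], [[0.207, 0, -0.008], [0, 0, 0]], [[0.207, 0, -0.008], [0, 0, 0]]]'

```text
time_s: 18.75
tool_pos: [0.4781, 0.0851, 0.116]
tool_rot: [-54.5, 89.8, -152.9]
force: [-8.3, -3.5, 10.7]
grip_width: 0.0132
```

Emit:
drive_tool --increments '[[[0.204, 0, 0.024], [0, 0, 0]], [[0.204, 0, 0.024], [0, 0, 0]], [[0.2, 0, 0.055], [0, 0, 0]], [[0.2, 0, 0.055], [0, 0, 0]], [[0.19, 0, 0.083], [0, 0, 0]], [[0.19, 0, 0.083], [0, 0, 0]], [[0.18, 0, 0.1], [0, 0, 0]], [[0.1, 0, 0.04], [0, 0, 0]], [[0, 0, 0], [0, 0, 0]], [[0, 0, 0], [0, 0, 0]]]'

```text
time_s: 19.75
tool_pos: [0.477, 0.0665, 0.0582]
tool_rot: [-26.1, 89.9, -124.5]
force: [-6.1, -3.9, 12.1]
grip_width: 0.0132
```

```bash
python3 -c "
from h import *
look(17)"
```

```text
rotvec needed (deg, tool) [ 1.7997e+02  7.0000e-02 -1.4000e-01]
rotvec needed (deg, tool) [-0.03  0.09  0.04]
t 19.75 stand [-0.1439  0.0915  0.0582] world [0.477  0.0665 0.0582] F [-6.08 -3.86 12.12] q [  22.3    9.4  -35.5  116.     6.6   56.6 -114.9] w 0.013207506233615982
Rcols [[-0.001, 0.989, -0.147], [-0.001, -0.147, -0.989], [-1.0, -0.001, 0.002]]
q est 1.3030668112608699
```

View pics/top17.png

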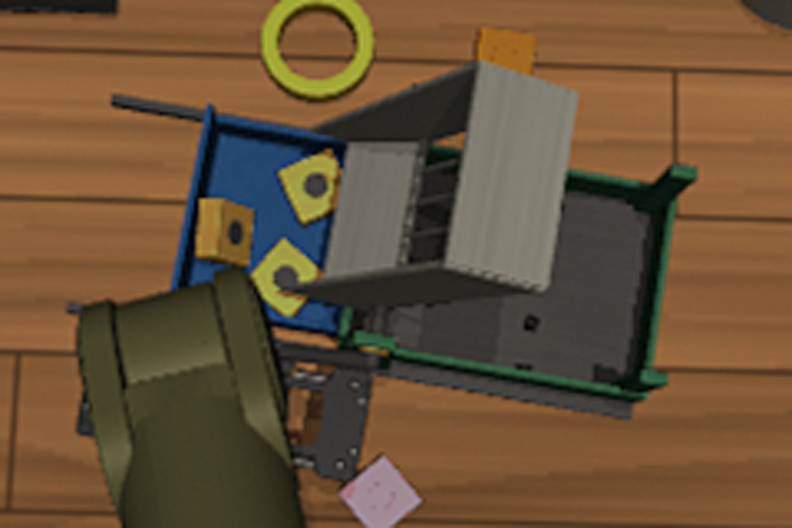

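View pics/scene17.png

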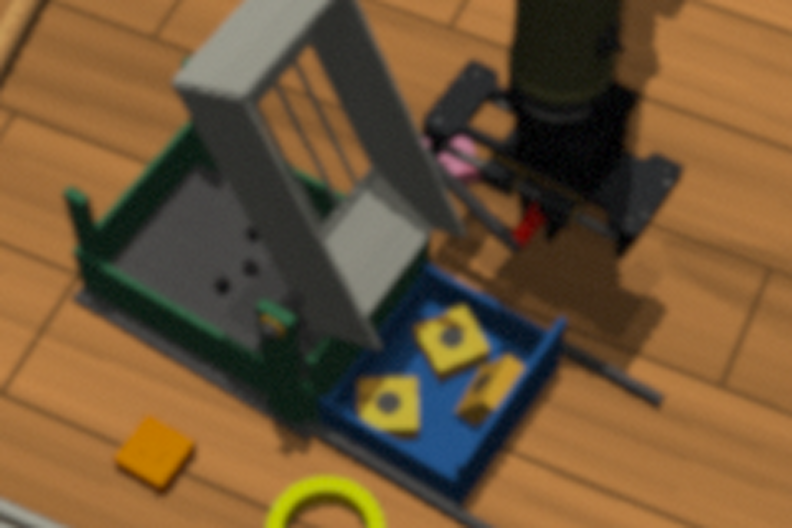

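Emit:
drive_tool --increments '[[[-0.24, 0, -0.143], [0, 0, 0]], [[-0.19, 0, -0.083], [0, 0, 0]], [[-0.19, 0, -0.083], [0, 0, 0]], [[-0.2, 0, -0.055], [0, 0, 0]], [[-0.2, 0, -0.055], [0, 0, 0]], [[-0.204, 0, -0.024], [0, 0, 0]], [[-0.204, 0, -0.024], [0, 0, 0]], [[-0.207, 0, 0.008], [0, 0, 0]], [[-0.207, 0, 0.008], [0, 0, 0]]]'

```text
time_s: 20.75
tool_pos: [0.4791, 0.0847, 0.1305]
tool_rot: [-71.7, 89.9, -170.1]
force: [-2.8, -4.7, -0.5]
grip_width: 0.0133
```

Emit:
drive_tool --increments '[[[-0.2, 0, 0.038], [0, 0, 0]], [[-0.2, 0, 0.038], [0, 0, 0]], [[-0.195, 0, 0.067], [0, 0, 0]], [[-0.195, 0, 0.067], [0, 0, 0]], [[-0.183, 0, 0.095], [0, 0, 0]], [[-0.183, 0, 0.095], [0, 0, 0]], [[-0.1, 0, 0], [0, 0, 0]], [[0, 0, 0], [0, 0, 0]], [[0, 0, 0], [0, 0, 0]]]'

```text
time_s: 21.65
tool_pos: [0.4768, 0.0685, 0.1789]
tool_rot: [-75.3, 89.9, -173.7]
force: [1.1, -1.3, -16.6]
grip_width: 0.013
```

Emit:
drive_tool --increments '[[[0, 0, 0], [0, 0, 0]], [[0, 0, 0], [0, 0, 0]], [[0, 0, 0], [0, 0, 0]], [[0, 0, 0], [0, 0, 0]], [[0, 0, 0], [0, 0, 0]]]' --hand 0

```text
time_s: 22.15
tool_pos: [0.4782, 0.0691, 0.1813]
tool_rot: [99.0, 89.9, 0.6]
force: [0.2, -0.1, -0.8]
grip_width: 0.0407
```

```bash
python3 -c "
from h import *
look(18)"
```

```text
rotvec needed (deg, tool) [-1.8e+02  1.6e-01 -3.0e-02]
rotvec needed (deg, tool) [ 0.   -0.02 -0.1 ]
t 22.15 stand [-0.1431  0.0942  0.1813] world [0.4782 0.0691 0.1813] F [ 0.25 -0.13 -0.81] q [  24.1    0.9  -35.4  108.3    0.5   70.9 -109.9] w 0.0407134248452667
Rcols [[0.002, 0.989, -0.146], [0.0, -0.146, -0.989], [-1.0, 0.002, -0.0]]
q est 0.10127419579777053
```

View pics/scene18.png

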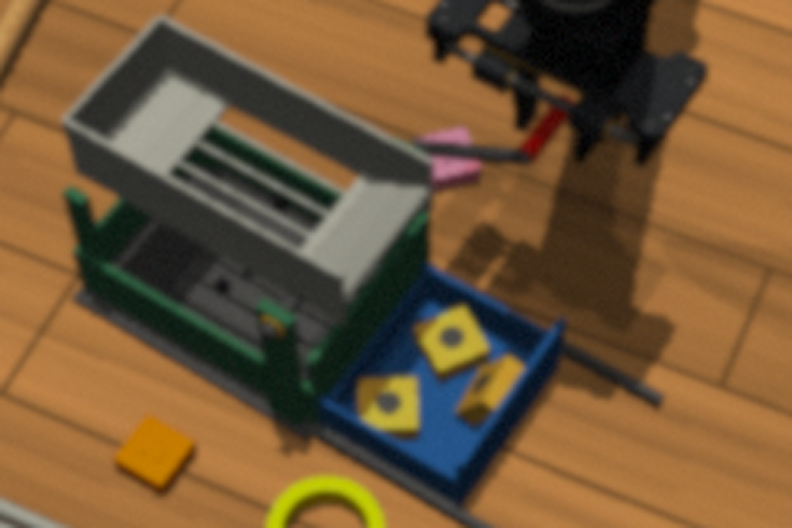

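Level, released. Lift straight up clear of the bar and check.

Emit:
drive_tool --increments '[[[-0.8, 0, 0], [0, 0, 0]], [[-1, 0, 0], [0, 0, 0]], [[-1, 0, 0], [0, 0, 0]], [[-0.5, -0.3, 0], [0, 0, 0]], [[0, -0.3, 0], [0, 0, 0]], [[0, 0, 0], [0, 0, 0]], [[0, 0, 0], [0, 0, 0]]]'

```text
time_s: 22.95
tool_pos: [0.4532, 0.0721, 0.3112]
tool_rot: [-51.4, 89.9, -149.8]
force: [0.3, -0.3, -0.7]
grip_width: 0.0437
```

Run:
```python
from h import *
show()
for n in("top","scene"):
    c=cam(n)["frame"]; crop({"frame":c},200,150,440,330,3.3,f"pics/{n}19.png")
    cv2.imwrite(f"pics/{n}_full.png",c[:,:,::-1])
enh(20)
```

```text
rotvec needed (deg, tool) [ 1.7999e+02  1.1000e-01 -9.0000e-02]
rotvec needed (deg, tool) [-0.01  0.06  0.07]
t 22.95 stand [-0.1683  0.0935  0.3112] world [0.4532 0.0721 0.3112] F [ 0.34 -0.29 -0.72] q [  25.1   -6.5  -34.    99.3   -3.6   86.2 -106.8] w 0.04371274835421558
Rcols [[-0.001, 0.989, -0.146], [-0.001, -0.146, -0.989], [-1.0, -0.001, 0.001]]
23.05 [-0.1681  0.0935  0.311 ] q nan [ 0.8 -0.4  0.5]h.py:38: RuntimeWarning: invalid value encountered in arcsin
  def q(z): return .5585-np.arcsin((z+.0173-.150)/.11)
```

View pics/top_full.png

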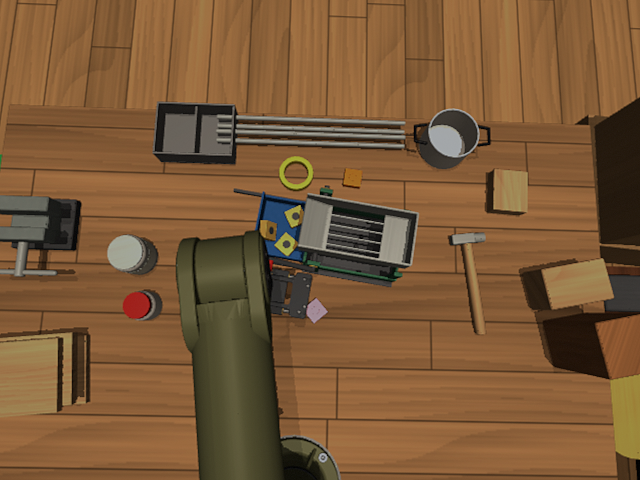

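View pics/top20.png

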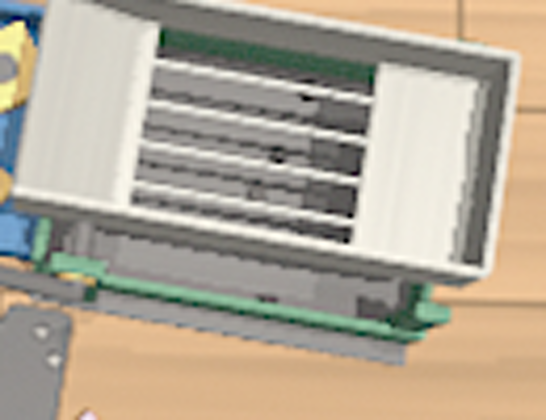

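View pics/scene20.png

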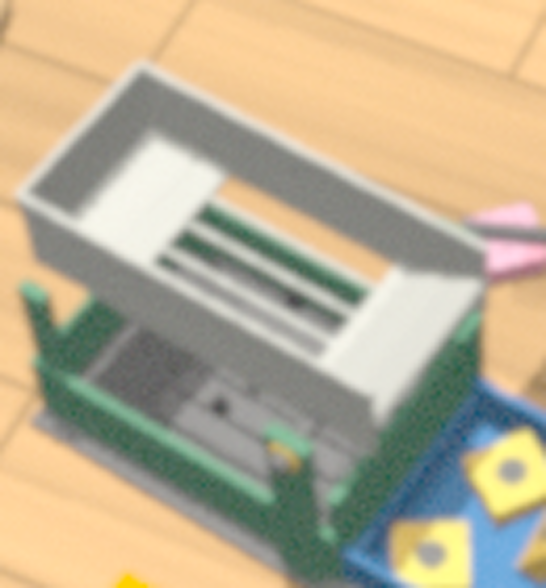

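```bash
python3 -c "
from cell import env
env.sign_off()
o=env.get_obs();print(o['time_s'],o['force'])"
```

```text
the job is handed in; nothing more can be done
the job is handed in; nothing more can be done
```

The job is handed in, at about 23 s of the 67 s allowed. No verdict was reported.

**What I did:**
- I pushed the tray until it stopped moving and the contact force rose to about 14 N, which I took as home.
- I rocked the basket three times, to estimated tilts of 0.25, 0.49 and 0.54 rad. It came back to level each time with all the blocks still inside.
- I tipped the basket to its stop, let it back to level, opened the gripper and lifted clear.

**What the last pictures showed:**
- The basket is level and empty, and the tray is against the stand.
- All three brass blocks are in the tray. One is leaning on the far wall.
- The tape, jar, tin and hammer show no visible movement; I compared them by eye only.

**Doubts and disagreements:**
- **Rod ends:** four of the five can be seen in the bin in the final top view; the fifth is probably hidden. Before the tip I matched five separate spots on the bin floor across pictures. None were seen in the basket or the tray.
- **First rock:** on the first rock, which I did by pushing with closed fingers, the finger slid sideways on the bar. I then gripped the bar instead. The grip slipped a few millimetres along it each time, so tilts worked out from the tool height are slightly off; I judged level from the pictures.
- **Tray position:** my image measurement put the tray's far wall at 150 mm from the hinge line where 156 mm was expected. I put this down to an error of about 5 mm in my estimate of the stand's position.

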